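Fetch the module from between two coolers for a thermal check

ROBOT

A 6-joint arm with a two-finger parallel gripper is mounted at the origin on the work surface. World frame = base frame: x ahead of the robot, y to its left, z up, the work surface at z = 0. Lengths are in m, angles in degrees, forces in N, time in s.
With the tool pointing down it reaches from about 0.3 to 0.75 m from the base axis. Payload 8.5 kg.
Tool frame: the origin (TCP) lies at the very end of the fingers, on their centre line; the grasp point (between the pads) lies 19 mm behind it; y points along the fingers, z is the direction in which the jaws open and shut, and the axes are right-handed (so a half turn about y gives the same grasp; the last joint's range is limited). The gripper opens to 85 mm and grips with 20 to 120 N. Pads are 22 mm wide; open, the fingers measure 114 mm over their backs; the gripper's body (76 mm by 85 mm) begins 54 mm behind the grasp point. The pads swing forward as they close: fully open they stand 13 mm farther back than shut.
Start: joints at [-78.169, 21.807, 74.336, -0, 83.858, -12.336], TCP at [0.225, -0.502, 0.231] pointing down, gripper open.
Joint ranges: [-178.18, 178.18], [-50.72, 133.34], [12.68, 142.11], [-81.47, 261.47], [9.98, 163.14], [-165.26, 165.26]. Speed limits (degrees/s): [136.94, 136.94, 180, 180, 180, 180].

INTERFACE

Orientations are given as a 3x3 rotation matrix whose columns are the frame's x, y, z axes.
In Python, from rig import env gives the robot as it stands. The module is installed in compiled form; this text tells all that it offers.
- The arm moves only by the tool servo_tool, never from a script. Its argument "rows" is one flat list of numbers, 7 for each row, row after row: the opening, from 0 (shut) to 1 (fully open), then the shift along the world's x, y, z in m, then the turn, a rotation vector about the world's x, y, z in degrees. A call has 1 to 10 rows; each row shifts and turns the commanded pose from where the row before left it; what a row does not reach is not made up. A row lasts 1/12 s, in which the tool goes at most 41.7 mm and 7.16 degrees, less where a joint would pass 70% of its speed; a pose out of reach is approached as far as the arm can. A call with a gripper value outside its range is refused whole. The fingers move at their own pace and stop on an object; "force" is the grip in N (left out, the last holds). Time passes only in rows, so rows that do not move let the fingers close. It gives the time, the measured TCP pose, the force and the opening at its end, in the units of the state.
- env.observe(): the state, without advancing time (a new reading comes with each control period).
- env.get_image(name): name is "side" or "top" or "wrist"; returns the picture (420x560x3 uint8, red, green, blue); there is no depth.
- env.camera_model(name): a dict with "camera_matrix" (3x3 intrinsics, pixels), "R" (3x3) and "t" (3): a world point X has camera coordinates R X + t; the wrist camera has in their place "mount" (4x4, takes a point from camera to tool coordinates, whose origin is the TCP and whose axes are the tool frame's). Camera axes: x right, y down, z forward; pixel columns grow to the right and rows downward; lengths in m; the calibration is good to about 2 mm. A picture is of the moment at which its call begins: read the wrist's pose just before it. camera_model takes no time and is no camera call.
- env.close_job(): hands the job in, once; it reports no verdict.
The state is a dict: "time_s": time; "q": joint angles; "qvel": joint speeds; "joint_efforts": joint torques, N m; "position": TCP position; "tool_rot": TCP orientation; "ft_force": force on the tool from outside, world axes, zero at the start; "wrist_torque": the same for the moment, N m; "grip_width": finger opening in m.
Only numpy, scipy, OpenCV 4.12 (cv2) and the standard library are available. Lean on these libraries where they do the work, as an engineer would, in place of code of your own. Each camera call takes 0.05 s, during which the arm holds its last target.

TASK

First lift both coolers off the test board and stand them upright on the rubber mat at the side, leaving the low ribbed module lying on the board. Once both stand there, take the module out from between where they stood and lay it flat, centred and lengthwise, on the raised measuring plate; only after that put each cooler back upright in the middle of its own base on the board (the oblong cooler square on the oblong base, the round one on the round base). Do not knock over or push away the small jar and the screwdriver, and let go of everything at the end.

Things in the scene. Friction and masses are not known exactly. Their poses are not given: they have to be found in the camera images.
- rect_cooler: Oblong tower cooler: a stack of aluminium fins, 60 x 44 mm in plan and 80 mm tall, 0.18 to 0.35 kg, standing upright and loose. Origin: centre of its underside; x along its 60 mm side, y along its 44 mm side, z up. Its faces are flat enough to grip at any height. It starts on rect_base.
- round_cooler: Round tower cooler: a stack of round aluminium fins, 52 mm across and 80 mm tall, 0.15 to 0.31 kg, standing upright and loose. Origin: centre of its underside; z up. It starts on round_base.
- module: Low ribbed aluminium module, 90 long x 30 wide x 20 mm high, 0.12 kg, lying loose and flat on a black strip of the board midway between the coolers. Origin: centre of its underside, 13 mm above the table at the start; x along its length, y across, z up. The coolers stand 8 to 18 mm from its long sides and rise 60 mm above its top: no room to grip it until both are cleared.
- rect_base: Oblong steel base 76 x 60 mm (x by y), 3 mm thick, fixed on the green 170 x 170 x 10 mm test board, on either side of the module. Origin: centre of its underside, 10 mm above the table; its top is at 13 mm. x runs along its 76 mm side, parallel to the module at the start. The two bases lie 104 mm apart along y; other board parts near them stay below 23 mm above the table.
- round_base: Round steel base 66 mm across and 3 mm thick, fixed on the test board. Origin: centre of its underside, 10 mm above the table (top 13 mm above the table). Its x is parallel to the oblong base's x.
- mat: Black rubber mat, the side area: 220 x 130 mm (x by y), 4 mm thick, fixed on the table to the left or right of the board. Origin: centre of its underside, on the table; x along its 220 mm side. Both coolers fit on it one behind the other along x, 110 mm apart.
- plate: Raised grey measuring plate: flat top 120 x 60 mm (x by y), 12 mm above the table, on a steel foot 140 x 80 mm, fixed on the table on the side of the board where the mat is not. Origin: centre of its underside, on the table; x along its 120 mm side. The module goes on it with its length along this x, either way round.
- jar: Small clear jar with a grey cap, 34 mm across and 50 mm tall, loose, standing between the board and one of the side areas. Bystander. Origin: centre of its underside.
- driver: Screwdriver with a black handle, 170 mm long, loose, lying between the board and the other side area. Bystander. Origin: under its middle; x along its length towards the tip.
Things that resemble listed ones, but are neither listed nor needed, are in the scene too. What is shaped like the module but brown or red is not meant.

How it is judged:
By the outcome, as a careful person would: the job done as asked, in the order asked, and still so for the second after the job is handed in, with the robot touching nothing.
It also fails if it takes over 147 s, if anything falls off the work surface, if the arm or the gripper's body presses on something with over 40 N, if the wrist force passes 120 N, or if a joint passes its speed limit or range.

## Working session

There is one attempt and no reset: what is moved stays moved. The work goes in short steps, Python scripts to look and compute and a tool call to move; the robot and the scene stay as the last step left them, time stands still between calls to the robot, and variables do not carry over. Pictures are saved under pics/ and viewed, and the job is handed in when it is done.

Besides the shell and the picture viewer there is one more tool, called after ">>>" as name(argument=value, ...) on one line, values as JSON. servo_tool: Moves the arm, as the interface text tells. Its arguments: {"type":"object","properties":{"rows":{"type":"array","items":{"type":"number"}},"force":{"type":"number"}},"required":["rows"]}

```bash
mkdir -p pics; cat > h.py <<'E'
import numpy as np, cv2
from rig import env
def snap(n,f):
    im=env.get_image(n); cv2.imwrite('pics/'+f,im[:,:,::-1]); return im
def ray(n,u,v,st=None):
    m=env.camera_model(n); K=np.array(m['camera_matrix']); d=np.linalg.inv(K)@np.array([u,v,1.])
    if n=='wrist':
        M=np.array(m['mount']); T=np.eye(4); T[:3,:3]=np.array(st['tool_rot']).reshape(3,3); T[:3,3]=st['position']
        M=T@M; return M[:3,3],M[:3,:3]@d
    R=np.array(m['R']);t=np.array(m['t']); return -R.T@t,R.T@d
def onz(n,u,v,z,st=None):
    o,d=ray(n,u,v,st); return o+d*(z-o[2])/d[2]
def proj(n,X,st=None):
    m=env.camera_model(n); K=np.array(m['camera_matrix'])
    if n=='wrist':
        M=np.array(m['mount']); T=np.eye(4); T[:3,:3]=np.array(st['tool_rot']).reshape(3,3); T[:3,3]=st['position']
        M=np.linalg.inv(T@M); c=M[:3,:3]@X+M[:3,3]
    else: c=np.array(m['R'])@X+np.array(m['t'])
    p=K@c; return p[:2]/p[2]
E
python3 - <<'E'
from h import *
s=env.observe(); print(s)
for n in('top','side','wrist'): snap(n,n+'0.png')
for n in('top','side'): print(n,ray(n,280,210))
print(env.camera_model('wrist'))
E
```

```text
{'time_s': 0.0, 'q': array([-7.81707509e+01,  2.18408963e+01,  7.43848945e+01, -9.11589340e-05,
        8.38577033e+01, -1.23374529e+01]), 'qvel': array([ 0.05128985,  0.02979797, -0.06226613, -0.08151943,  0.0129799 ,
        0.06277479]), 'joint_efforts': array([ 7.97833582e-04, -4.48458838e+01, -2.31273615e+01, -1.45884514e-04,
        4.80976654e-03,  1.49697104e-05]), 'position': array([ 0.22508764, -0.50151204,  0.23071183]), 'tool_rot': array([[-9.12358169e-01, -3.00277794e-04,  4.09392820e-01],
       [-4.09392813e-01,  1.42597538e-03, -9.12357107e-01],
       [-3.09823504e-04, -9.99998938e-01, -1.42393186e-03]]), 'ft_force': array([-0.34189835, -0.21591967,  0.30755613]), 'wrist_torque': array([-0.02661723, -0.02605713, -0.02258079]), 'grip_width': 0.08524941201960991}
top (array([ 0.28826246, -0.02980979,  1.18687682]), array([ 0.17302841, -0.00696263, -0.98490096]))
side (array([ 0.34482066, -1.03106121,  0.67332781]), array([ 0.11225164,  0.84929926, -0.51627144]))
{'camera_matrix': array([[303.57041417,   0.        , 276.77936705],
       [  0.        , 303.57041417, 213.43790452],
       [  0.        ,   0.        ,   1.        ]]), 'mount': array([[ 3.81990403e-04,  9.50998908e-01,  3.09194003e-01,
        -7.95781773e-02],
       [-1.13536595e-03, -3.09193414e-01,  9.50998498e-01,
        -1.43141213e-01],
       [ 9.99999283e-01, -7.14320644e-04,  9.61622864e-04,
         2.52567763e-04],
       [ 0.00000000e+00,  0.00000000e+00,  0.00000000e+00,
         1.00000000e+00]])}
```

View pics/top0.png

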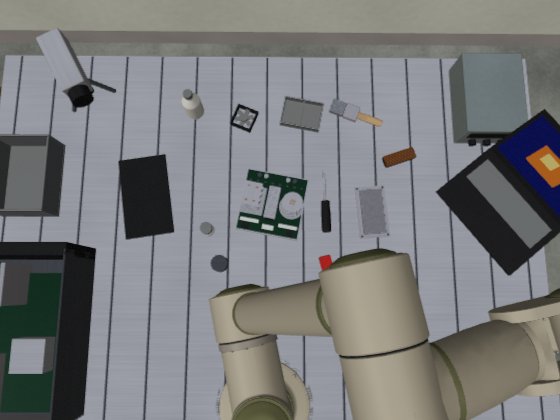

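View pics/side0.png

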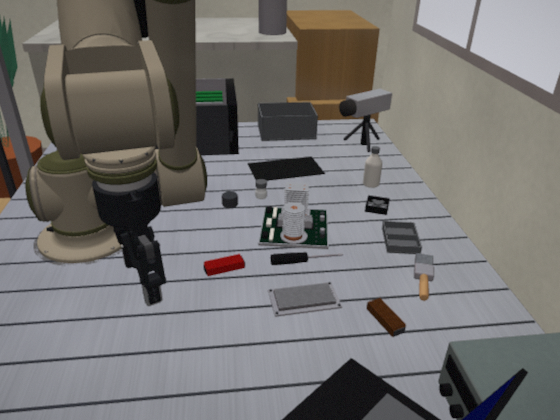

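View pics/wrist0.png

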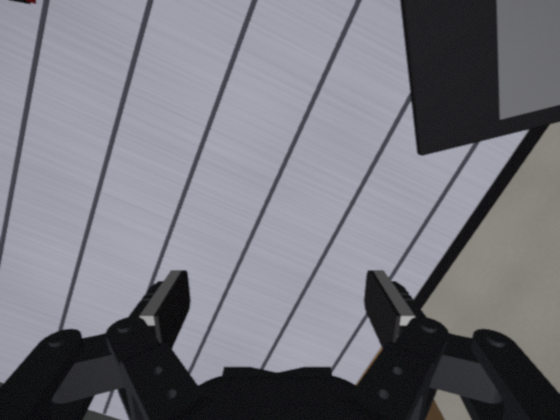

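Top view: board at (273,205), mat at (147,197), plate at (372,211), jar at (207,229) and driver at (325,205). I'll zoom in on these.

```bash
python3 - <<'E'
from h import *
im=cv2.imread('pics/top0.png')
cv2.imwrite('pics/topz.png',cv2.resize(im[160:250,230:350],None,fx=6,fy=6,interpolation=cv2.INTER_CUBIC))
im=cv2.imread('pics/side0.png')
cv2.imwrite('pics/sidez.png',cv2.resize(im[150:320,220:360],None,fx=3.5,fy=3.5,interpolation=cv2.INTER_CUBIC))
for p in [(273,205),(147,197),(372,211),(207,229)]: print(p,onz('top',*p,0.01))
E
```

```text
(273, 205) [ 0.50860278 -0.01928013  0.01      ]
(147, 197) [0.52928779 0.31948954 0.01      ]
(372, 211) [ 0.4931257  -0.28555468  0.01      ]
(207, 229) [0.44306591 0.15586972 0.01      ]
```

View pics/topz.png

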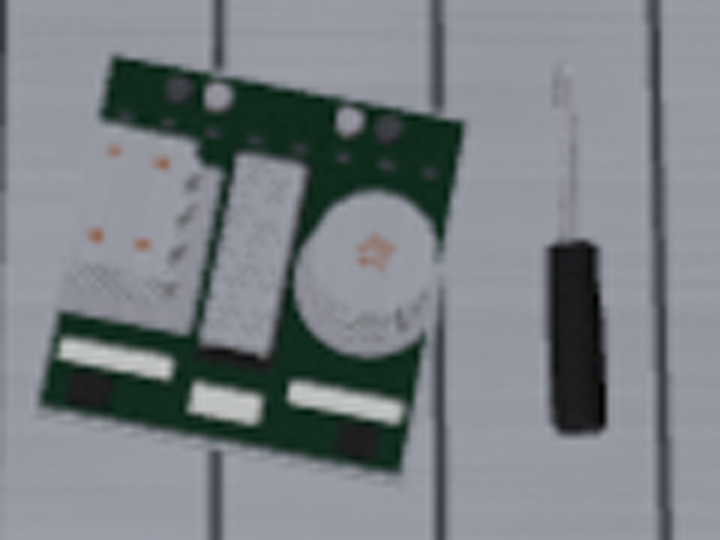

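View pics/sidez.png

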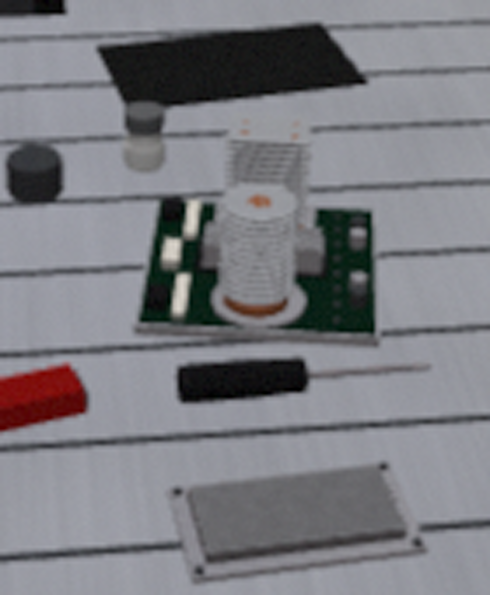

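Rough positions agree with the expected layout: the mat is on the left and the plate on the right. Next I'll move over the board for a close wrist view.

>>> servo_tool(rows=[1, 0.016, 0.034, 0.007, 0, 0, 5, 1, 0.016, 0.034, 0.007, 0, 0, 5, 1, 0.016, 0.034, 0.007, 0, 0, 5, 1, 0.016, 0.034, 0.007, 0, 0, 5, 1, 0.016, 0.034, 0.007, 0, 0, 5, 1, 0.016, 0.034, 0.007, 0, 0, 5, 1, 0.016, 0.034, 0.007, 0, 0, 5, 1, 0.016, 0.034, 0.007, 0, 0, 5, 1, 0.016, 0.034, 0.007, 0, 0, 5, 1, 0.016, 0.034, 0.007, 0, 0, 5], force=40)

```text
time_s: 0.98
position: [0.3854, -0.1599, 0.3017]
tool_rot: [[-0.269, 0.0, 0.963], [-0.963, -0.0, -0.269], [0.0, -1.0, 0.0]]
ft_force: [0.8, -1.1, 0.9]
grip_width: 0.0856
```

>>> servo_tool(rows=[1, 0.03, 0.03, 0.005, 0, 0, 5, 1, 0.03, 0.03, 0.005, 0, 0, 0, 1, 0.03, 0.03, 0.005, 0, 0, 0, 1, 0.02, 0.03, 0.005, 0, 0, 0, 1, 0, 0.03, 0, 0, 0, 0, 1, 0, 0, 0, 0, 0, 0, 1, 0, 0, 0, 0, 0, 0])

```text
time_s: 1.57
position: [0.4929, -0.0128, 0.3207]
tool_rot: [[-0.185, -0.001, 0.983], [-0.983, 0.0, -0.185], [0.0, -1.0, -0.001]]
ft_force: [0.1, -0.1, 0.1]
grip_width: 0.0853
```

```bash
python3 - <<'E'
from h import *
s=env.observe(); print(s['time_s'],s['position'],s['tool_rot'],s['q'])
snap('wrist','w1.png');snap('top','top1.png');snap('side','side1.png')
import pickle; pickle.dump(s,open('w1.pkl','wb'))
E
```

```text
1.5667 [ 0.49290012 -0.01276893  0.32071456] [[-1.85154496e-01 -6.00773241e-04  9.82709241e-01]
 [-9.82709419e-01  9.58654606e-06 -1.85154523e-01]
 [ 1.01815096e-04 -9.99999819e-01 -5.92160514e-04]] [-1.52658925e+01  1.30429554e+01  7.24522224e+01 -8.56016169e-03
  9.45381739e+01 -4.59642555e+00]
```

View pics/w1.png

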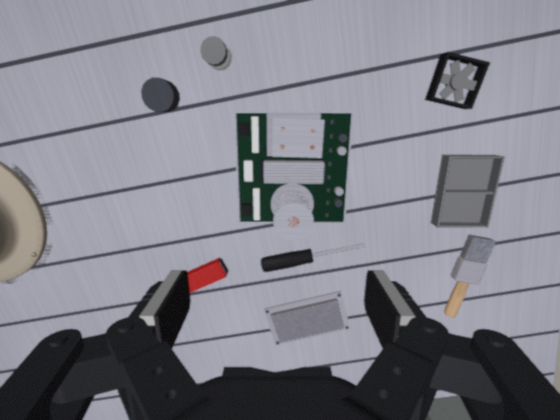

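The wrist view shows the whole board: rect cooler top at (296,135), module at (293,172), round cooler top at (293,215), plate at (307,318). Next I'll measure them by masks.

```bash
cat > meas.py <<'E'
from h import *
import pickle
s=pickle.load(open('w1.pkl','rb'))
def poly(n,mask,z,roi=None,st=s):
    m=mask.astype(np.uint8)
    if roi: 
        k=np.zeros_like(m); k[roi[1]:roi[3],roi[0]:roi[2]]=1; m*=k
    m=cv2.morphologyEx(m,cv2.MORPH_CLOSE,np.ones((3,3)))
    c=max(cv2.findContours(m,0,1)[0],key=cv2.contourArea)
    h=cv2.convexHull(c)[:,0,:].astype(float)
    P=np.array([onz(n,*p,z,st) for p in h])[:,:2].astype(np.float32)
    r=cv2.minAreaRect(P*1000); return r,P,h
def show(name,r):
    (c,(w,h),a)=r
    if w<h: w,h=h,w;a+=90
    a=(a+90)%180-90
    print(name,'c',np.round(c,1),'size',round(w,1),round(h,1),'longaxis yaw',round(a,1))
if __name__=='__main__':
  for n,f,rb,rm,rp in [('wrist','w1.png',(220,100,370,235),None,(250,280,360,360)),('top','top1.png',(220,150,320,250),(100,140,190,250),(345,175,400,245))]:
    im=cv2.imread('pics/'+f).astype(int);b,g,r=im[...,0],im[...,1],im[...,2]
    green=(g>r+12)&(g>b+5)
    show(n+' board',poly(n,green,.010,rb)[0])
    if rm: show(n+' mat',poly(n,im.max(2)<60,.004,rm)[0])
    hsv=cv2.cvtColor(im.astype(np.uint8),cv2.COLOR_BGR2HSV)
    print(im[318 if n=='wrist' else 211,295:320:4 if n=='wrist' else 1][:4] if n=='wrist' else im[211,350:395:4], )
  im=cv2.imread('pics/w1.png')
  cv2.imwrite('pics/w1z.png',cv2.resize(im[100:240,220:370],None,fx=5,fy=4.2 and 5,interpolation=cv2.INTER_CUBIC)[:600+100][:600])
  cv2.imwrite('pics/w1p.png',cv2.resize(im[240:360,230:380],None,fx=5,fy=5,interpolation=cv2.INTER_CUBIC))
  im=cv2.imread('pics/top1.png')
  cv2.imwrite('pics/t1z.png',cv2.resize(im[160:250,110:250],None,fx=5.5,fy=5.5,interpolation=cv2.INTER_CUBIC))
E
python3 meas.py
```

```text
wrist board c [480.9 -10.5] size 159.5 88.3 longaxis yaw 79.3
[[133 123 124]
 [131 121 122]
 [134 124 125]
 [129 120 121]]
top board c [553.5 -95.5] size 53.3 21.2 longaxis yaw -11.5
top mat c [534.3 326.3] size 219.4 128.3 longaxis yaw 8.9
[[159 150 148]
 [158 150 147]
 [147 138 137]
 [108 102 102]
 [117 111 110]
 [115 109 107]
 [117 110 109]
 [115 108 107]
 [120 113 112]
 [150 141 140]
 [161 152 149]
 [161 153 150]]
```

View pics/w1z.png

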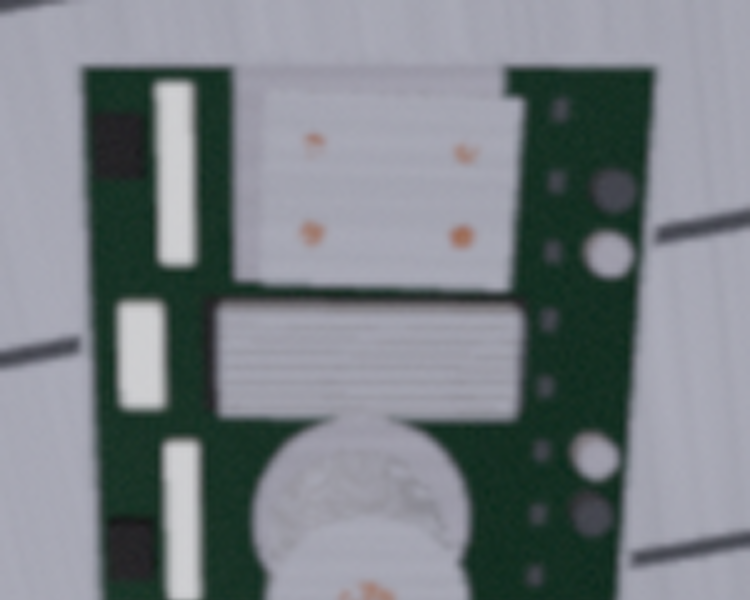

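View pics/w1p.png

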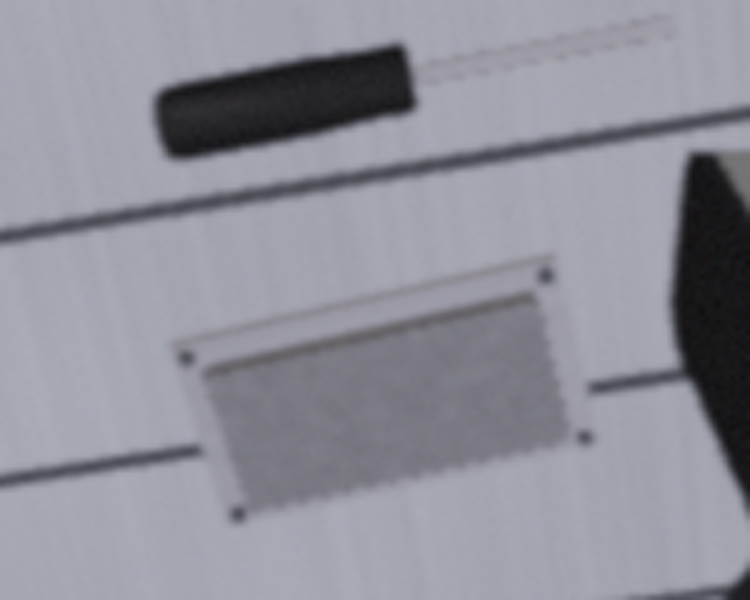

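View pics/top1.png

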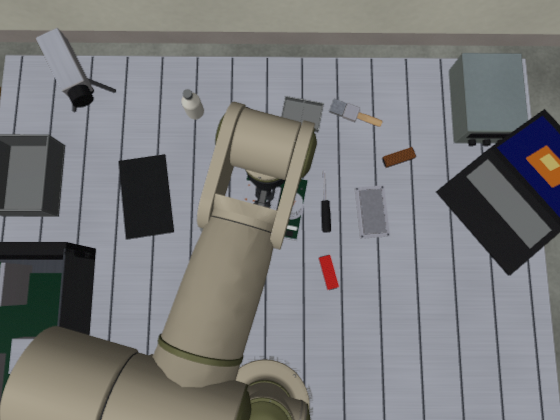

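```bash
python3 - <<'E'
from h import *
def enh(f,x0,y0,x1,y1,k,o):
    im=cv2.imread('pics/'+f)[y0:y1,x0:x1]
    g=cv2.resize(im,None,fx=k,fy=k,interpolation=cv2.INTER_CUBIC)
    l=cv2.cvtColor(g,cv2.COLOR_BGR2GRAY); l=np.clip((l.astype(float)-110)*255/100,0,255).astype(np.uint8)
    cv2.imwrite('pics/'+o,l)
enh('w1.png',255,105,345,175,8,'e1.png')
enh('w1.png',255,170,345,235,8,'e2.png')
enh('top0.png',235,170,315,225,9,'e3.png')
E
```

```text
(no output)
```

View pics/e1.png

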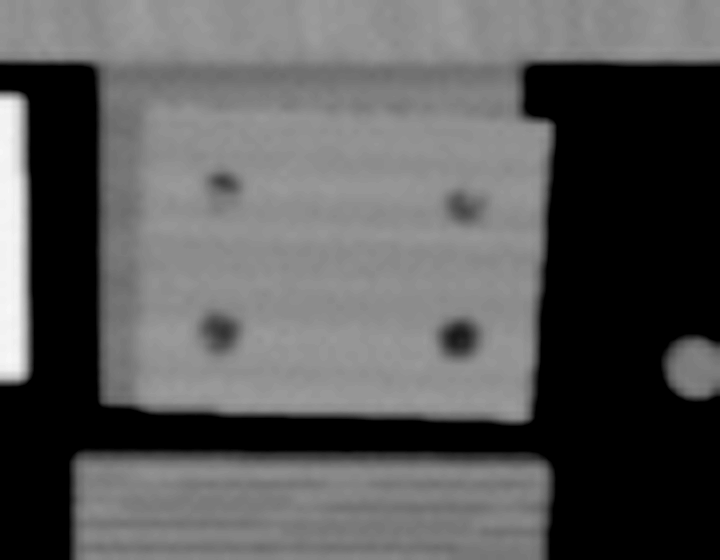

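View pics/e2.png

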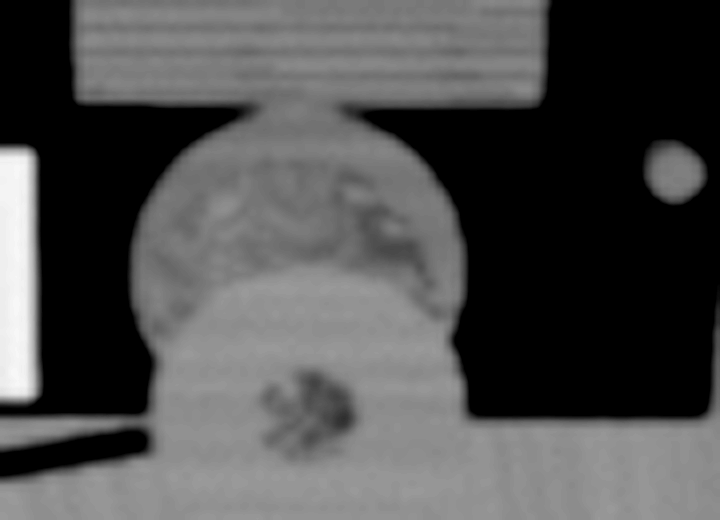

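View pics/e3.png

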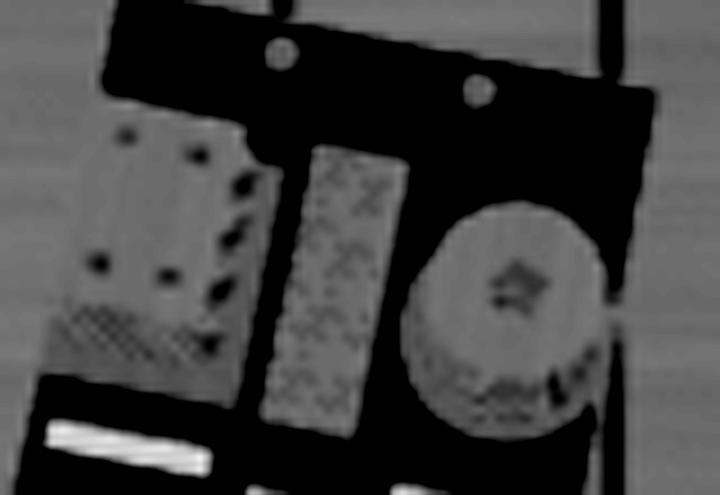

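```bash
cat > m2.py <<'E'
from meas import *
def w(x,y,ox,oy,k): return ox+(x+.5)/k-.5, oy+(y+.5)/k-.5
def quad(name,n,pts,z,st=s):
    P=np.array([onz(n,*p,z,st)[:2]*1000 for p in pts]); 
    e=[np.linalg.norm(P[i]-P[(i+1)%len(P)]) for i in range(len(P))]
    d=P[1]-P[0]+(P[2]-P[3]); print(name,'c',P.mean(0).round(1),'edges',np.round(e,1),'yaw',round(np.degrees(np.arctan2(d[1],d[0])),1)); return P
if __name__=='__main__':
  E1=lambda *p:[w(a,b,255,105,8) for a,b in p]
  E2=lambda *p:[w(a,b,255,170,8) for a,b in p]
  E3=lambda *p:[w(a,b,235,170,9) for a,b in p]
  quad('rect top','wrist',E1((145,105),(553,122),(532,422),(135,410)),.093)
  quad('rectbase TL TR ..BL(?)','wrist',E1((98,68),(525,68),(525,405),(100,405)),.013)
  quad('module','wrist',E1((76,455),(551,458))+E2((542,107),(78,103)),.033)
  quad('round LR','wrist',E2((152,420),(467,420)),.093)
  quad('round copper','wrist',E2((310,415)),.093) if 0 else print('round copper',onz('wrist',*E2((310,415))[0],.093,s)*1000)
  quad('roundbase LR','wrist',E2((132,268),(466,268)),.013)
  W=lambda *p:[w(a,b,220,100,5) for a,b in p]
  TZ=lambda *p:[w(a,b,230,160,6) for a,b in p]
  quad('board top cam','top',TZ((42,405),(113,57),(465,122),(400,472)),.010)
  quad('board wrist TL TR','wrist',W((82,67),(655,67)),.010)
  quad('module top','top',E3((260,420),(315,147),(408,160),(355,437)),.033)
  quad('round top LR','top',E3((425,285),(607,285)),.093)
  print(onz('top',*E3((515,290))[0],.093)*1000)
  PZ=lambda *p:[w(a,b,230,240,5) for a,b in p]
  quad('plate w screws','wrist',PZ((186,357),(545,273),(585,437),(237,514)),.008)
  quad('plate w top','wrist',PZ((205,370),(532,293),(570,437),(245,512)),.012)
  print('mat above')
E
python3 m2.py
python3 - <<'E'
import cv2
im=cv2.imread('pics/top1.png')[175:250,345:400]
cv2.imwrite('pics/pl.png',cv2.resize(im,None,fx=8,fy=8,interpolation=cv2.INTER_CUBIC))
E
```

```text
rect top c [527.   34.3] edges [59.6 43.4 60.2 44. ] yaw -12.7
rectbase TL TR ..BL(?) c [526.7  33.4] edges [75.3 58.9 78.1 58.8] yaw -10.7
module c [517.  -16.7] edges [84.  30.4 83.8 30.2] yaw -11.1Traceback (most recent call last):
  File "m2.py", line 14, in <module>
    quad('round LR','wrist',E2((152,420),(467,420)),.093)
    ~~~~^^^^^^^^^^^^^^^^^^^^^^^^^^^^^^^^^^^^^^^^^^^^^^^^^
  File "m2.py", line 6, in quad
    d=P[1]-P[0]+(P[2]-P[3]); print(name,'c',P.mean(0).round(1),'edges',np.round(e,1),'yaw',round(np.degrees(np.arctan2(d[1],d[0])),1)); return P
                 ~^^^
IndexError: index 2 is out of bounds for axis 0 with size 2
```

View pics/pl.png

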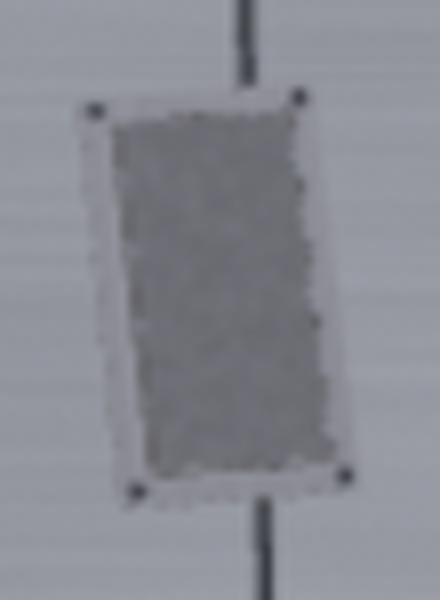

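```bash
sed -i 's/d=P\[1\]-P\[0\]+(P\[2\]-P\[3\])/d=P[1]-P[0]+((P[2]-P[3]) if len(P)>3 else 0)/' m2.py
cat >> m2.py <<'E'
  Q=lambda *p:[w(a,b,345,175,8) for a,b in p]
  quad('plate top scr','top',Q((137,490),(95,110),(299,97),(345,475)),.008)
  quad('plate top top','top',Q((148,478),(115,125),(295,113),(332,467)),.012)
E
python3 m2.py
```

```text
rect top c [527.   34.3] edges [59.6 43.4 60.2 44. ] yaw -12.7
rectbase TL TR ..BL(?) c [526.7  33.4] edges [75.3 58.9 78.1 58.8] yaw -10.7
module c [517.  -16.7] edges [84.  30.4 83.8 30.2] yaw -11.1
round LR c [504.4 -69.4] edges [51.1 51.1] yaw -10.7
round copper [504.63290199 -68.54739523  93.        ]
roundbase LR c [506.9 -67.3] edges [64.5 64.5] yaw -10.7
board top cam c [513.4 -16.9] edges [162.2 162.5 162.1 161.5] yaw -10.5
board wrist TL TR c [531.4  62.5] edges [162.7 162.7] yaw -10.7
module top c [512.9 -16.1] edges [83.1 27.7 84.2 28.1] yaw -10.6
round top LR c [502.9 -67.3] edges [50.7 50.7] yaw -89.8
[501.43500204 -66.98501942  93.        ]
plate w screws c [ 496.6 -285.6] edges [129.1  70.5 129.7  70. ] yaw 4.5
plate w top c [ 496.2 -285.6] edges [117.1  61.9 120.4  62.4] yaw 4.9
mat above
plate top scr c [ 493.6 -285.8] edges [130.1  69.8 129.7  69.9] yaw 4.6
plate top top c [ 491.9 -286.1] edges [120.3  61.4 120.9  61.6] yaw 3.7
```

Measured: rect base about (527,34) mm and round base about (507,-68), yaw -10.8, 103 mm apart against 104 given. Sizes agree to 1–2 mm, except that the board measures 162 of 170 and the module 84 of 90, which is harmless here. Now I'll go to the rect cooler.

>>> servo_tool(rows=[1, 0.007, 0.0094, -0.03, 0, 0, -2, 1, 0.007, 0.0094, -0.03, 0, 0, 0, 1, 0.007, 0.0094, -0.03, 0, 0, 0, 1, 0.007, 0.0094, -0.03, 0, 0, 0, 1, 0.006, 0.0094, -0.03, 0, 0, 0, 1, 0, 0, -0.02, 0, 0, 0, 1, 0, 0, 0, 0, 0, 0, 1, 0, 0, 0, 0, 0, 0])

```text
time_s: 2.38
position: [0.5268, 0.032, 0.1509]
tool_rot: [[-0.223, -0.001, 0.975], [-0.975, 0.0, -0.223], [0.0, -1.0, -0.001]]
ft_force: [0.3, 0.2, -0.0]
grip_width: 0.0851
```

```bash
python3 - <<'E'
from h import *
s=env.observe(); print(s['time_s'],s['position'],s['tool_rot'])
snap('wrist','w2.png')
import pickle; pickle.dump(s,open('w2.pkl','wb'))
E
```

```text
2.3833 [0.52682544 0.03203477 0.15089701] [[-2.23481539e-01 -1.46245706e-03  9.74707065e-01]
 [-9.74708137e-01  1.08602705e-04 -2.23481622e-01]
 [ 2.20976451e-04 -9.99998925e-01 -1.44973949e-03]]
```

View pics/w2.png

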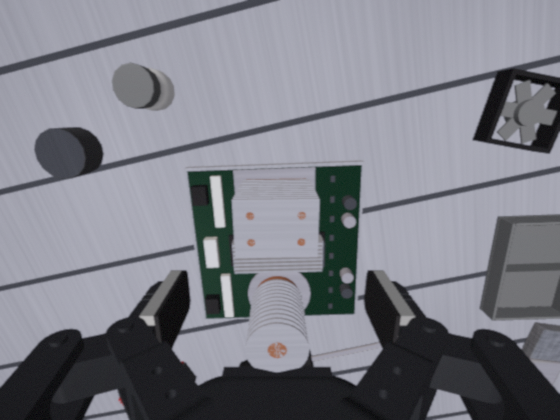

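```bash
python3 - <<'E'
from m2 import *
s2=pickle.load(open('w2.pkl','rb'))
quad('rect','wrist',[(232.5,193),(318.5,195),(318,258.5),(235,257)],.093,s2)
quad('round','wrist',[(248,351),(307,351)],.093,s2)
print(onz('wrist',278,351,.093,s2), env.observe()['position'])
E
```

```text
rect c [527.5  35.6] edges [58.7 48.  60.7 48.1] yaw -14.2
round c [504.4 -70.1] edges [48.2 48.2] yaw -12.9
[ 0.50477526 -0.07022137  0.093     ] [0.52742536 0.03200801 0.15207323]
```

>>> servo_tool(rows=[1, 0, 0.003, 0, 0, 0, 0, 1, 0, 0, -0.02, 0, 0, 0, 1, 0, 0, -0.025, 0, 0, 0, 1, 0, 0, -0.025, 0, 0, 0, 1, 0, 0, -0.025, 0, 0, 0, 1, 0, 0, -0.017, 0, 0, 0, 1, 0, 0, 0, 0, 0, 0])

```text
time_s: 3.02
position: [0.5262, 0.0359, 0.0375]
tool_rot: [[-0.223, -0.003, 0.975], [-0.975, 0.0, -0.223], [0.0, -1.0, -0.003]]
ft_force: [-0.8, -0.4, -0.6]
grip_width: 0.0854
```

>>> servo_tool(rows=[0.3, 0, 0, 0, 0, 0, 0, 0.3, 0, 0, 0, 0, 0, 0, 0.3, 0, 0, 0, 0, 0, 0, 0.3, 0, 0, 0, 0, 0, 0, 0.3, 0, 0, 0, 0, 0, 0, 0.3, 0, 0, 0, 0, 0, 0], force=45)

```text
time_s: 3.52
position: [0.528, 0.0358, 0.041]
tool_rot: [[-0.222, 0.004, 0.975], [-0.975, -0.001, -0.222], [-0.0, -1.0, 0.004]]
ft_force: [-0.5, 0.1, 6.5]
grip_width: 0.0594
```

```bash
python3 - <<'E'
from h import *
s=env.observe(); print(s['time_s'],s['position'],s['tool_rot'],s['grip_width'],s['ft_force'])
snap('wrist','w3.png');snap('side','s3.png')
E
```

```text
3.5167 [0.52804154 0.03579563 0.04096737] [[-2.22122948e-01  3.78485297e-03  9.75011318e-01]
 [-9.75018646e-01 -6.65145311e-04 -2.22122035e-01]
 [-1.92175038e-04 -9.99992616e-01  3.83804626e-03]] 0.05942565928233761 [-0.54072892  0.10343434  6.54305629]
```

View pics/w3.png

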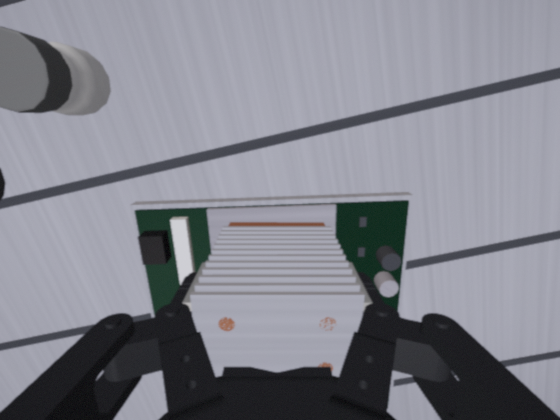

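View pics/s3.png

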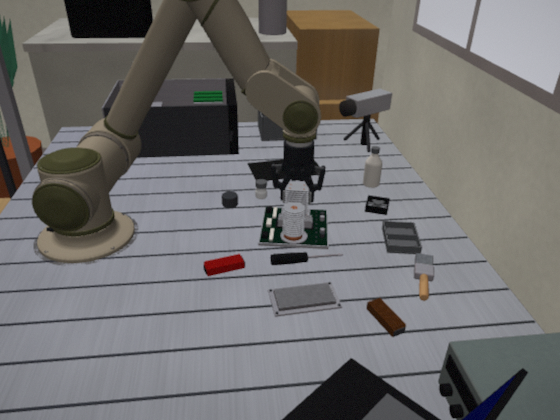

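Gripped at 59.4 mm, as expected. I'll lift it and carry it to the far spot on the mat at about (591,334).

>>> servo_tool(rows=[0.3, 0, 0, 0.01, 0, 0, 0, 0.3, 0, 0, 0.02, 0, 0, 0, 0.3, 0, 0, 0.03, 0, 0, 0, 0.3, 0, 0, 0.03, 0, 0, 0, 0.3, 0, 0, 0.02, 0, 0, 0, 0.3, 0, 0, 0, 0, 0, 0])

```text
time_s: 4.12
position: [0.5287, 0.0358, 0.1543]
tool_rot: [[-0.222, 0.009, 0.975], [-0.975, -0.001, -0.222], [-0.001, -1.0, 0.009]]
ft_force: [1.0, -0.6, -0.9]
grip_width: 0.0596
```

>>> servo_tool(rows=[0.3, 0.004, 0.015, 0, 0, 0, 0, 0.3, 0.007, 0.03, 0, 0, 0, 0, 0.3, 0.007, 0.035, 0, 0, 0, 0, 0.3, 0.008, 0.036, 0, 0, 0, 0, 0.3, 0.008, 0.036, 0, 0, 0, 0, 0.3, 0.008, 0.036, 0, 0, 0, 0, 0.3, 0.007, 0.036, 0, 0, 0, 0, 0.3, 0.007, 0.034, 0, 0, 0, 0, 0.3, 0.005, 0.025, 0, 0, 0, 0, 0.3, 0.002, 0.015, 0, 0, 0, 0])

```text
time_s: 4.95
position: [0.5894, 0.3369, 0.1482]
tool_rot: [[-0.22, -0.001, 0.976], [-0.976, 0.0, -0.22], [0.0, -1.0, -0.001]]
ft_force: [-0.6, 0.6, -1.6]
grip_width: 0.0597
```

```bash
python3 - <<'E'
from h import *
s=env.observe(); print(s['time_s'],s['position'],s['tool_rot'],s['grip_width'],s['ft_force'])
snap('wrist','w4.png');snap('side','s4.png')
import pickle; pickle.dump(s,open('w4.pkl','wb'))
E
```

```text
4.95 [0.58941394 0.33685432 0.14815624] [[-2.19925014e-01 -1.03160015e-03  9.75516235e-01]
 [-9.75516775e-01  1.32441071e-04 -2.19924996e-01]
 [ 9.76762444e-05 -9.99999459e-01 -1.03547036e-03]] 0.05973854844361825 [-0.61944134  0.56042991 -1.55720095]
```

View pics/w4.png

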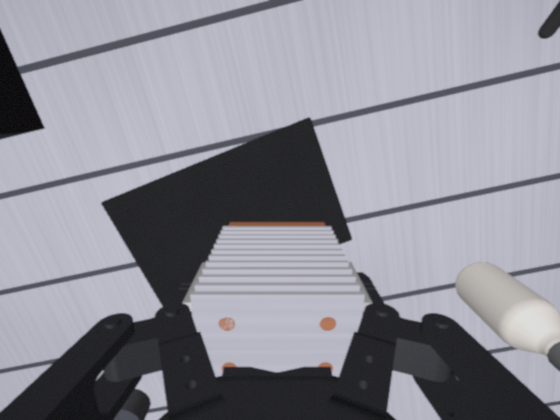

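View pics/s4.png

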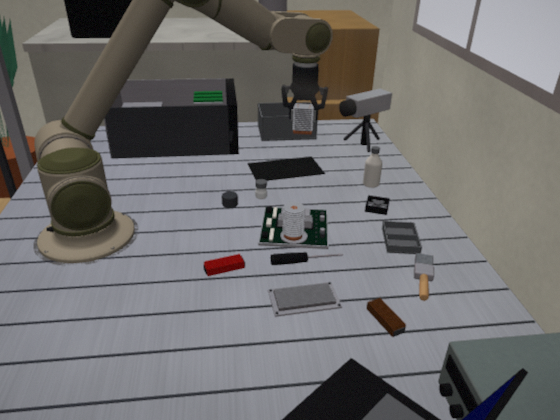

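```bash
python3 - <<'E'
from h import *
import pickle; s=pickle.load(open('w4.pkl','rb'))
A,B,C=[onz('wrist',*p,.004,s)[:2]*1000 for p in[(103,202),(310,119),(351,240)]]
print(A,B,C,np.linalg.norm(A-B)); d=(B-A)/np.linalg.norm(A-B); print(np.degrees(np.arctan2(d[1],d[0])),(A+B)/2+65*np.array([d[1],-d[0]]))
print(proj('side',np.array([.589,.337,.07])))
E
```

```text
[422.48636979 371.85366845] [635.67329046 403.63083134] [654.4859571  278.00873518] 215.5422260942999
8.47795939787438 [538.66271152 323.45252767]
[301.38532267 146.51643649]
```

>>> servo_tool(rows=[0.3, 0.001, -0.005, -0.02, 0, 0, 0, 0.3, 0, 0, -0.03, 0, 0, 0, 0.3, 0, 0, -0.03, 0, 0, 0, 0.3, 0, 0, -0.02, 0, 0, 0, 0.3, 0, 0, -0.005, 0, 0, 0, 0.3, 0, 0, -0.004, 0, 0, 0, 0.3, 0, 0, 0, 0, 0, 0, 0.3, 0, 0, 0, 0, 0, 0])

```text
time_s: 5.72
position: [0.5917, 0.329, 0.0415]
tool_rot: [[-0.222, 0.002, 0.975], [-0.975, 0.001, -0.222], [-0.001, -1.0, 0.002]]
ft_force: [0.4, 0.0, -1.6]
grip_width: 0.0596
```

>>> servo_tool(rows=[0.3, 0, 0, -0.003, 0, 0, 0, 0.3, 0, 0, -0.003, 0, 0, 0, 0.3, 0, 0, -0.002, 0, 0, 0, 0.3, 0, 0, -0.001, 0, 0, 0, 0.3, 0, 0, 0, 0, 0, 0])

```text
time_s: 6.13
position: [0.5911, 0.3291, 0.032]
tool_rot: [[-0.222, 0.001, 0.975], [-0.975, 0.0, -0.222], [-0.0, -1.0, 0.001]]
ft_force: [-2.6, -1.4, 4.0]
grip_width: 0.0599
```

Contact came at the expected height. I'll release and rise.

>>> servo_tool(rows=[0.75, 0, 0, 0, 0, 0, 0, 1, 0, 0, 0, 0, 0, 0, 1, 0, 0, 0, 0, 0, 0, 1, 0, 0, 0, 0, 0, 0, 1, 0, 0, 0.02, 0, 0, 0, 1, 0, 0, 0.03, 0, 0, 0, 1, 0, 0, 0.03, 0, 0, 0, 1, 0, 0, 0.03, 0, 0, 0, 1, 0, 0, 0.02, 0, 0, 0])

```text
time_s: 6.88
position: [0.5915, 0.3292, 0.1642]
tool_rot: [[-0.222, 0.003, 0.975], [-0.975, 0.001, -0.222], [-0.002, -1.0, 0.003]]
ft_force: [0.5, 0.1, 0.3]
grip_width: 0.0856
```

```bash
python3 - <<'E'
from h import *
s=env.observe(); print(s['time_s'],s['position'],s['grip_width'],s['ft_force'])
snap('wrist','w5.png');snap('side','s5.png')
import pickle; pickle.dump(s,open('w5.pkl','wb'))
E
```

```text
6.8833 [0.59149608 0.32922479 0.1642337 ] 0.08557772848142177 [0.53561634 0.08626253 0.30259023]
```

View pics/w5.png

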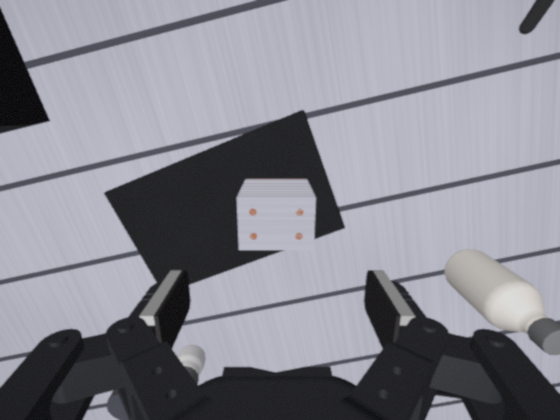

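The rect cooler stands upright on the mat. Next is the round one.

>>> servo_tool(rows=[1, -0.006, -0.03, 0, 0, 0, 0, 1, -0.009, -0.04, 0, 0, 0, 0, 1, -0.009, -0.04, 0, 0, 0, 0, 1, -0.009, -0.04, 0, 0, 0, 0, 1, -0.009, -0.04, 0, 0, 0, 0, 1, -0.009, -0.04, 0, 0, 0, 0, 1, -0.009, -0.04, 0, 0, 0, 0, 1, -0.009, -0.04, 0, 0, 0, 0, 1, -0.009, -0.04, 0, 0, 0, 0, 1, -0.007, -0.03, 0, 0, 0, 2])

```text
time_s: 7.82
position: [0.5047, -0.0535, 0.1602]
tool_rot: [[-0.189, -0.001, 0.982], [-0.982, 0.0, -0.189], [0.0, -1.0, -0.001]]
ft_force: [0.9, -1.2, 0.5]
grip_width: 0.085
```

>>> servo_tool(rows=[1, -0.002, -0.012, 0, 0, 0, 0, 1, 0, -0.006, 0, 0, 0, 0, 1, 0, 0, 0, 0, 0, 0, 1, 0, 0, 0, 0, 0, 0])

```text
time_s: 8.15
position: [0.5041, -0.068, 0.1606]
tool_rot: [[-0.188, -0.0, 0.982], [-0.982, 0.001, -0.188], [-0.0, -1.0, -0.001]]
ft_force: [-0.5, -0.4, 0.0]
grip_width: 0.0855
```

```bash
python3 - <<'E'
from h import *
s=env.observe(); print(s['time_s'],s['position'],s['grip_width'],s['ft_force'])
snap('wrist','w6.png')
import pickle; pickle.dump(s,open('w6.pkl','wb'))
E
```

```text
8.15 [ 0.50413101 -0.06798497  0.16061562] 0.08552755174270506 [-0.5490504  -0.37424476  0.03148348]
```

View pics/w6.png

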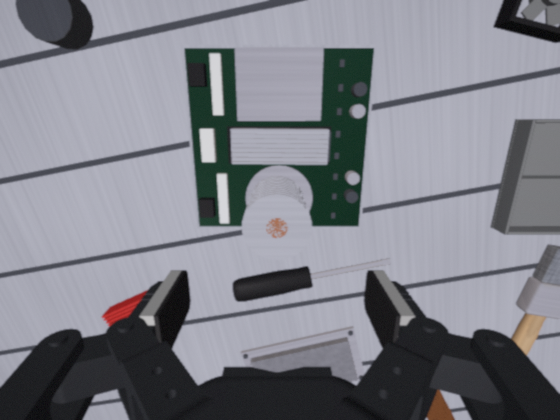

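```bash
python3 - <<'E'
from m2 import *
s=pickle.load(open('w6.pkl','rb'))
for z,p in [(.093,(277,228)),(.093,(277,227)),(.013,(279.5,199))]: print(onz('wrist',*p,z,s)*1000)
P=quad('round','wrist',[(242,228),(312,228)],.093,s)
quad('rectbase','wrist',[(234,48.5),(324,48.5),(322,121),(237,121)],.013,s)
quad('rb','wrist',[(245.5,199),(312.5,199)],.013,s)
quad('mod','wrist',[(229.5,128),(330,128),(329,165),(230,165)],.033,s)
quad('board','wrist',[(185,48),(374,48),(359,226),(199,226)],.010,s)
im=cv2.imread('pics/w6.png')
cv2.imwrite('pics/w6z.png',cv2.resize(im[110:270,215:345],None,fx=3.7,fy=3.7,interpolation=cv2.INTER_CUBIC))
E
```

```text
[504.57395756 -68.9042071   93.        ]
[504.72264987 -68.1265858   93.        ]
[507.13913198 -69.01351094  13.        ]
round c [504.6 -68.9] edges [51.9 51.9] yaw -10.8
rectbase c [526.2  33. ] edges [77.  59.4 77.9 59.4] yaw -10.8
rb c [506.7 -68.9] edges [66.5 66.5] yaw -10.8
mod c [516.9 -17.1] edges [86.4 31.8 88.3 31.8] yaw -10.8
board c [516.6 -17.5] edges [163.4 164.  165.1 164. ] yaw -10.8
```

View pics/w6z.png

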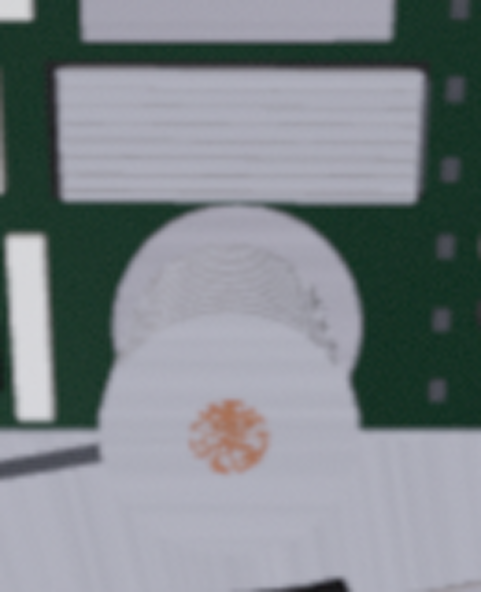

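The round cooler is at (504.6,-68.8) and the bases are at (526.4,33.3) and (506.9,-68.6), 104 mm apart, which matches. Descending to grip.

>>> servo_tool(rows=[1, 0, -0.001, -0.02, 0, 0, 0, 1, 0, 0, -0.03, 0, 0, 0, 1, 0, 0, -0.03, 0, 0, 0, 1, 0, 0, -0.025, 0, 0, 0, 1, 0, 0, -0.015, 0, 0, 0, 1, 0, 0, 0, 0, 0, 0, 1, 0, 0, 0, 0, 0, 0])

```text
time_s: 8.78
position: [0.5041, -0.0689, 0.0408]
tool_rot: [[-0.186, -0.001, 0.982], [-0.982, 0.0, -0.186], [-0.0, -1.0, -0.001]]
ft_force: [0.5, 0.6, 0.8]
grip_width: 0.0858
```

>>> servo_tool(rows=[0.3, 0, 0, 0, 0, 0, 0, 0.3, 0, 0, 0, 0, 0, 0, 0.3, 0, 0, 0, 0, 0, 0, 0.3, 0, 0, 0, 0, 0, 0, 0.3, 0, 0, 0, 0, 0, 0, 0.3, 0, 0, 0, 0, 0, 0, 0.3, 0, 0, 0, 0, 0, 0], force=45)

```text
time_s: 9.37
position: [0.5044, -0.07, 0.0422]
tool_rot: [[-0.188, 0.002, 0.982], [-0.982, -0.0, -0.188], [0.0, -1.0, 0.002]]
ft_force: [0.2, 1.7, 5.6]
grip_width: 0.051
```

>>> servo_tool(rows=[0.3, 0, 0, 0.01, 0, 0, 0, 0.3, 0, 0, 0.02, 0, 0, 0, 0.3, 0, 0, 0.03, 0, 0, 0, 0.3, 0, 0, 0.03, 0, 0, 0, 0.3, 0, 0, 0.02, 0, 0, 0, 0.3, 0, 0, 0, 0, 0, 0, 0.3, 0, 0, 0, 0, 0, 0])

```text
time_s: 9.95
position: [0.504, -0.07, 0.1515]
tool_rot: [[-0.188, 0.002, 0.982], [-0.982, -0.001, -0.188], [0.0, -1.0, 0.002]]
ft_force: [-0.8, 0.0, -3.9]
grip_width: 0.0508
```

```bash
python3 - <<'E'
from h import *
s=env.observe(); print(s['time_s'],s['position'],s['grip_width'],s['ft_force'])
snap('wrist','w7.png');snap('side','s7.png')
E
```

```text
9.95 [ 0.50396181 -0.06997791  0.15152138] 0.05084787018104519 [-0.77015743  0.0308848  -3.93707815]
```

View pics/w7.png

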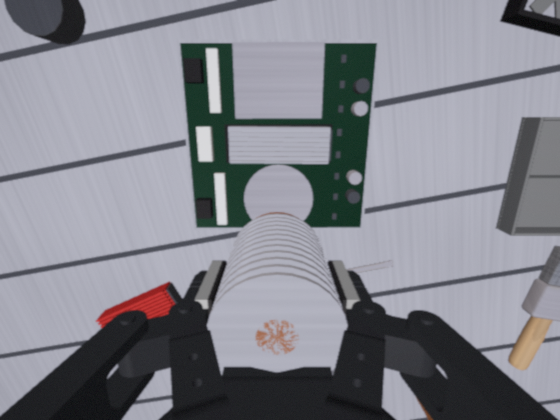

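View pics/s7.png

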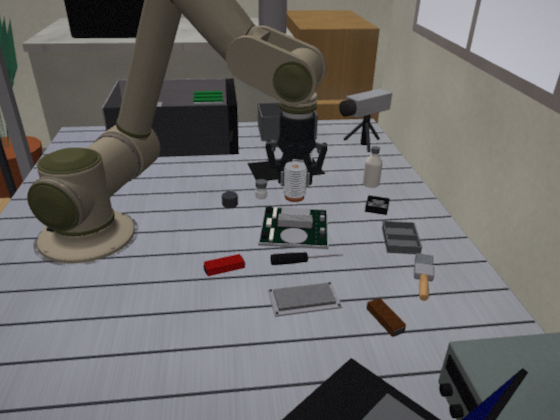

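>>> servo_tool(rows=[0.3, -0.001, 0.02, 0, 0, 0, 0, 0.3, -0.002, 0.035, 0, 0, 0, 0, 0.3, -0.002, 0.04, 0, 0, 0, 0, 0.3, -0.002, 0.04, 0, 0, 0, 0, 0.3, -0.002, 0.04, 0, 0, 0, 0, 0.3, -0.002, 0.04, 0, 0, 0, 0, 0.3, -0.002, 0.04, 0, 0, 0, 0, 0.3, -0.002, 0.04, 0, 0, 0, 0, 0.3, -0.002, 0.04, 0, 0, 0, 0, 0.3, -0.002, 0.03, 0, 0, 0, 0])

```text
time_s: 10.88
position: [0.4836, 0.2977, 0.1491]
tool_rot: [[-0.187, -0.003, 0.982], [-0.982, -0.001, -0.187], [0.001, -1.0, -0.003]]
ft_force: [-0.1, -0.3, -3.0]
grip_width: 0.0508
```

>>> servo_tool(rows=[0.3, -0.001, 0.017, 0, 0, 0, 0, 0.3, 0, 0.004, -0.01, 0, 0, 0, 0.3, 0, 0, -0.03, 0, 0, 0, 0.3, 0, 0, -0.03, 0, 0, 0, 0.3, 0, 0, -0.02, 0, 0, 0, 0.3, 0, 0, -0.015, 0, 0, 0, 0.3, 0, 0, 0, 0, 0, 0, 0.3, 0, 0, 0, 0, 0, 0])

```text
time_s: 11.55
position: [0.4834, 0.315, 0.0445]
tool_rot: [[-0.189, -0.003, 0.982], [-0.982, -0.001, -0.189], [0.002, -1.0, -0.003]]
ft_force: [0.1, 0.0, -1.9]
grip_width: 0.0511
```

>>> servo_tool(rows=[0.3, 0, 0, -0.004, 0, 0, 0, 0.3, 0, 0, -0.003, 0, 0, 0, 0.3, 0, 0, -0.002, 0, 0, 0, 0.3, 0, 0, -0.001, 0, 0, 0, 0.3, 0, 0, -0.001, 0, 0, 0, 0.3, 0, 0, 0, 0, 0, 0])

```text
time_s: 12.05
position: [0.4839, 0.316, 0.035]
tool_rot: [[-0.188, 0.0, 0.982], [-0.982, 0.0, -0.188], [-0.0, -1.0, 0.0]]
ft_force: [-0.1, 0.1, -2.1]
grip_width: 0.0512
```

>>> servo_tool(rows=[0.3, 0, 0, -0.001, 0, 0, 0, 0.3, 0, 0, -0.001, 0, 0, 0, 0.3, 0, 0, -0.0005, 0, 0, 0, 0.3, 0, 0, 0, 0, 0, 0])

```text
time_s: 12.38
position: [0.4841, 0.3161, 0.0332]
tool_rot: [[-0.188, 0.001, 0.982], [-0.982, 0.0, -0.188], [-0.0, -1.0, 0.001]]
ft_force: [-2.1, -0.3, 4.2]
grip_width: 0.0513
```

>>> servo_tool(rows=[0.75, 0, 0, 0, 0, 0, 0, 1, 0, 0, 0, 0, 0, 0, 1, 0, 0, 0, 0, 0, 0, 1, 0, 0, 0, 0, 0, 0, 1, 0, 0, 0.02, 0, 0, 0, 1, 0, 0, 0.03, 0, 0, 0, 1, 0, 0, 0.03, 0, 0, 0, 1, 0, 0, 0.04, 0, 0, 0, 1, 0, 0, 0.03, 0, 0, 0, 1, 0, 0, 0, 0, 0, 0])

```text
time_s: 13.22
position: [0.4861, 0.3169, 0.1889]
tool_rot: [[-0.188, 0.011, 0.982], [-0.982, 0.004, -0.188], [-0.006, -1.0, 0.01]]
ft_force: [0.9, -0.1, 0.0]
grip_width: 0.0855
```

```bash
python3 - <<'E'
from h import *
s=env.observe(); print(s['time_s'],s['position'],s['grip_width'],s['ft_force'])
snap('wrist','w8.png');snap('side','s8.png')
import pickle; pickle.dump(s,open('w8.pkl','wb'))
E
```

```text
13.2167 [0.48605442 0.31693811 0.18893433] 0.08548976491130138 [ 0.90944042 -0.08402552  0.00225189]
```

View pics/w8.png

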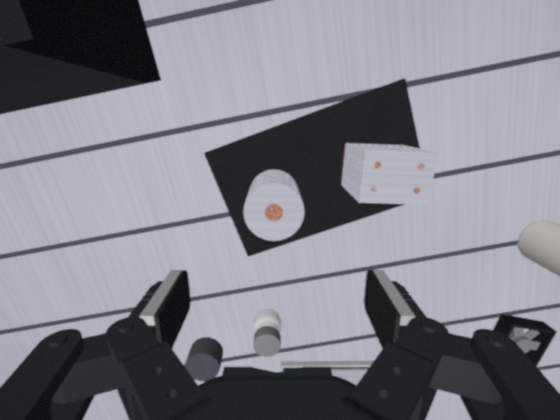

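View pics/s8.png

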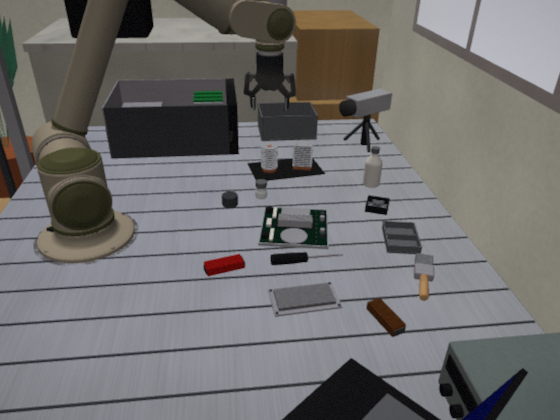

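Both coolers stand upright on the mat. Moving to the module while turning the jaws across it.

>>> servo_tool(rows=[1, 0.003, -0.034, 0, 0, 0, -7, 1, 0.003, -0.034, 0, 0, 0, -7, 1, 0.003, -0.034, 0, 0, 0, -7, 1, 0.003, -0.034, 0, 0, 0, -7, 1, 0.003, -0.034, 0, 0, 0, -7, 1, 0.003, -0.034, 0, 0, 0, -7, 1, 0.003, -0.034, 0, 0, 0, -7, 1, 0.003, -0.034, 0, 0, 0, -7, 1, 0.003, -0.034, 0, 0, 0, -7, 1, 0.003, -0.028, 0, 0, 0, -7])

```text
time_s: 14.15
position: [0.5132, -0.0201, 0.1808]
tool_rot: [[-0.988, -0.003, 0.152], [-0.152, 0.001, -0.988], [0.003, -1.0, -0.001]]
ft_force: [0.5, -0.2, 0.1]
grip_width: 0.0854
```

>>> servo_tool(rows=[1, 0, 0, -0.01, 0, 0, -7, 1, 0, 0, -0.01, 0, 0, -7, 1, 0, 0, -0.01, 0, 0, -6, 1, 0, 0, 0, 0, 0, 0, 1, 0, 0, 0, 0, 0, 0])

```text
time_s: 14.57
position: [0.5133, -0.0179, 0.1512]
tool_rot: [[-0.983, -0.003, -0.185], [0.185, 0.001, -0.983], [0.003, -1.0, -0.0]]
ft_force: [0.2, 0.0, 0.7]
grip_width: 0.086
```

```bash
python3 - <<'E'
from h import *
s=env.observe(); print(s['time_s'],s['position'],s['tool_rot'],s['q'])
snap('wrist','w9.png')
import pickle; pickle.dump(s,open('w9.pkl','wb'))
E
```

```text
14.5667 [ 0.51329452 -0.01786669  0.15117149] [[-9.82754758e-01 -3.16085398e-03 -1.84886708e-01]
 [ 1.84884922e-01  8.50808813e-04 -9.82759809e-01]
 [ 3.26366350e-03 -9.99994643e-01 -2.51742167e-04]] [-1.52182349e+01  2.26342828e+01  8.74423324e+01 -5.32464592e-04
  7.01109341e+01  8.54364512e+01]
```

View pics/w9.png

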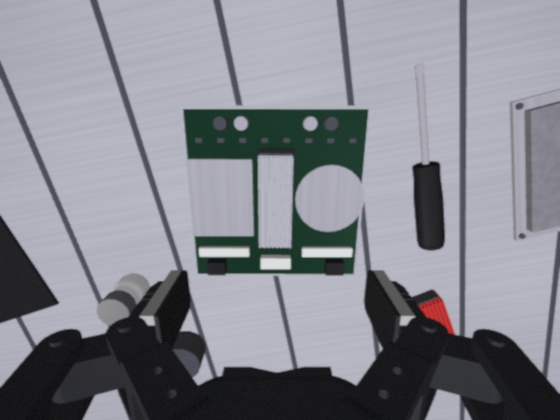

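```bash
python3 - <<'E'
from m2 import *
s=pickle.load(open('w9.pkl','rb'))
im=cv2.imread('pics/w9.png')
cv2.imwrite('pics/w9z.png',cv2.resize(im[100:285,175:375],None,fx=3.2,fy=3.2,interpolation=cv2.INTER_CUBIC))
quad('mod','wrist',[(258,248),(257.5,154),(293.5,154),(292,248)],.033,s)
quad('rectbase','wrist',[(193,237),(188,159),(252.5,159),(254,236.5)],.013,s)
quad('rb','wrist',[(295,199),(363.5,199)],.013,s)
quad('rb','wrist',[(329,234),(329,164.5)],.013,s)
E
```

```text
mod c [517.4 -17.5] edges [87.4 30.6 87.4 32. ] yaw -11.1
rectbase c [525.   33.2] edges [77.5 59.3 77.  61. ] yaw -11.6
rb c [506.4 -68.1] edges [65.7 65.7] yaw -100.7
rb c [504.9 -67.6] edges [69.3 69.3] yaw -7.6
```

View pics/w9z.png

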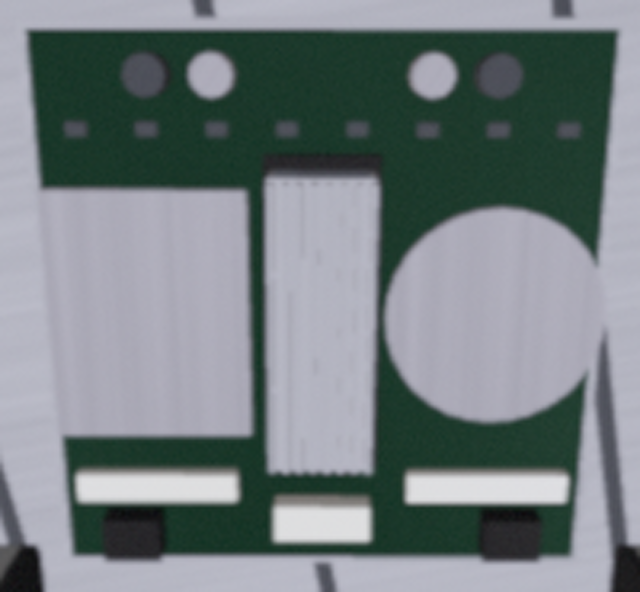

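>>> servo_tool(rows=[0.55, 0.004, 0.0005, -0.02, 0, 0, 0, 0.55, 0, 0, -0.03, 0, 0, 0, 0.55, 0, 0, -0.03, 0, 0, 0, 0.55, 0, 0, -0.025, 0, 0, 0, 0.55, 0, 0, -0.015, 0, 0, 0, 0.55, 0, 0, 0, 0, 0, 0, 0.55, 0, 0, 0, 0, 0, 0])

```text
time_s: 15.2
position: [0.5181, -0.0174, 0.0326]
tool_rot: [[-0.983, -0.0, -0.186], [0.186, 0.0, -0.983], [0.001, -1.0, -0.0]]
ft_force: [-0.0, 0.1, 0.1]
grip_width: 0.0471
```

```bash
python3 - <<'E'
from h import *
s=env.observe(); print(s['time_s'],s['position'],s['grip_width'])
snap('wrist','w10.png')
E
```

```text
15.2 [ 0.51808038 -0.01739064  0.03264243] 0.04705132684782975
```

View pics/w10.png

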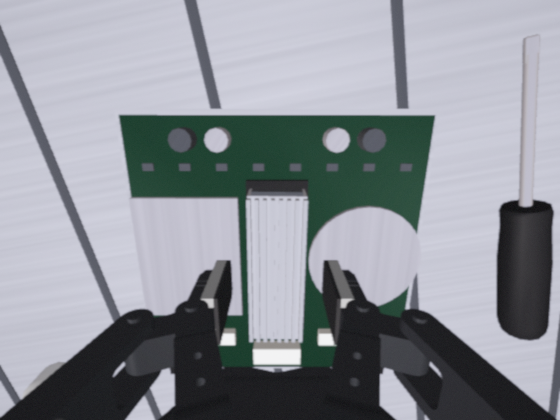

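The fingers straddle the module, which spans columns 247–308. Lowering.

>>> servo_tool(rows=[0.55, 0, 0, -0.005, 0, 0, 0, 0.55, 0, 0, -0.005, 0, 0, 0, 0.55, 0, 0, -0.003, 0, 0, 0, 0.55, 0, 0, -0.002, 0, 0, 0, 0.55, 0, 0, 0, 0, 0, 0])

```text
time_s: 15.67
position: [0.5178, -0.0175, 0.0172]
tool_rot: [[-0.982, -0.0, -0.188], [0.188, 0.0, -0.982], [0.001, -1.0, -0.0]]
ft_force: [0.5, -0.2, -0.3]
grip_width: 0.0468
```

>>> servo_tool(rows=[0.1, 0, 0, 0, 0, 0, 0, 0.1, 0, 0, 0, 0, 0, 0, 0.1, 0, 0, 0, 0, 0, 0, 0.1, 0, 0, 0, 0, 0, 0, 0.1, 0, 0, 0, 0, 0, 0], force=40)

```text
time_s: 16.08
position: [0.5181, -0.0176, 0.0177]
tool_rot: [[-0.982, 0.001, -0.188], [0.188, -0.0, -0.982], [-0.001, -1.0, 0.0]]
ft_force: [-0.6, -0.3, 3.7]
grip_width: 0.029
```

>>> servo_tool(rows=[0.1, 0, 0, 0.008, 0, 0, 0, 0.1, 0, 0, 0.015, 0, 0, 0, 0.1, 0, 0, 0.025, 0, 0, 0, 0.1, 0, 0, 0.03, 0, 0, 0, 0.1, 0, 0, 0.025, 0, 0, 0, 0.1, 0, 0, 0, 0, 0, 0])

```text
time_s: 16.58
position: [0.5198, -0.0179, 0.1253]
tool_rot: [[-0.982, 0.008, -0.188], [0.188, -0.002, -0.982], [-0.008, -1.0, 0.001]]
ft_force: [1.1, -0.5, -0.3]
grip_width: 0.0289
```

```bash
python3 - <<'E'
from h import *
s=env.observe(); print(s['time_s'],s['position'],s['grip_width'],s['ft_force'])
snap('wrist','w11.png')
import pickle; pickle.dump(s,open('w11.pkl','wb'))
E
```

```text
16.5833 [ 0.51980759 -0.01785726  0.12530516] 0.028854794553048988 [ 1.13927706 -0.53212906 -0.3290909 ]
```

View pics/w11.png

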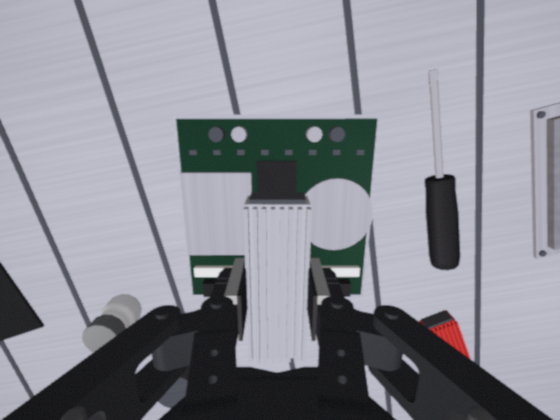

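```bash
python3 - <<'E'
from m2 import *
s=pickle.load(open('w11.pkl','rb')); z=s['position'][2]+.0153
P=quad('mod','wrist',[(244,361),(245,205),(310,205),(310,361)],z,s)
R=s['tool_rot']; c=np.r_[P.mean(0)/1000,z]-s['position']; print('offset in tool mm',R.T@c*1000)
E
```

```text
mod c [519.1 -18.1] edges [85.  28.6 85.1 34.6] yaw -11.0
offset in tool mm [  0.50012361 -15.30446984   0.35253693]
```

>>> servo_tool(rows=[0.1, -0.002, -0.02, 0, 0, 0, 2, 0.1, -0.003, -0.033, 0, 0, 0, 2, 0.1, -0.003, -0.035, 0, 0, 0, 2, 0.1, -0.003, -0.035, 0, 0, 0, 2, 0.1, -0.003, -0.035, 0, 0, 0, 2, 0.1, -0.003, -0.035, 0, 0, 0, 2, 0.1, -0.003, -0.035, 0, 0, 0, 2, 0.1, -0.001, -0.025, 0, 0, 0, 1.3, 0.1, 0, -0.015, 0, 0, 0, 0, 0.1, 0, 0, 0, 0, 0, 0])

```text
time_s: 17.47
position: [0.4964, -0.2878, 0.1192]
tool_rot: [[-0.997, -0.001, 0.074], [-0.074, 0.001, -0.997], [0.001, -1.0, -0.001]]
ft_force: [-0.7, -0.2, -0.6]
grip_width: 0.0286
```

>>> servo_tool(rows=[0.1, 0, 0, 0, 0, 0, 0, 0.1, 0, 0, 0, 0, 0, 0])

```text
time_s: 17.63
position: [0.4969, -0.2839, 0.1199]
tool_rot: [[-0.997, -0.001, 0.078], [-0.078, 0.001, -0.997], [0.001, -1.0, -0.001]]
ft_force: [-0.8, -0.2, -0.5]
grip_width: 0.029
```

```bash
python3 - <<'E'
from h import *
s=env.observe(); print(s['time_s'],s['position'],s['tool_rot'])
snap('wrist','w12.png')
import pickle; pickle.dump(s,open('w12.pkl','wb'))
E
```

```text
17.6333 [ 0.49685754 -0.28394506  0.11994743] [[-9.96924682e-01 -1.04968704e-03  7.83586420e-02]
 [-7.83600720e-02  1.39844598e-03 -9.96924141e-01]
 [ 9.36878025e-04 -9.99998471e-01 -1.47639887e-03]]
```

View pics/w12.png

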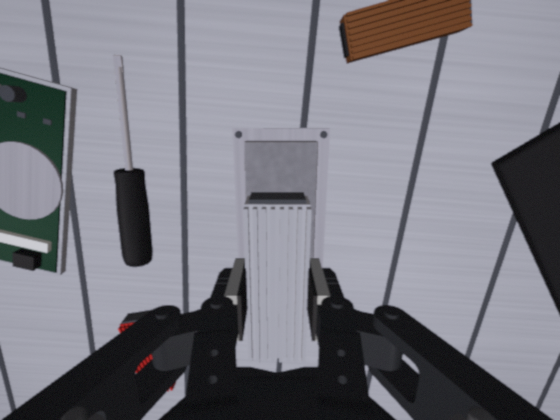

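```bash
python3 - <<'E'
from m2 import *
s=pickle.load(open('w12.pkl','rb'))
im=cv2.imread('pics/w12.png')
cv2.imwrite('pics/w12z.png',cv2.resize(im[120:260,220:340],None,fx=4.2,fy=4.2,interpolation=cv2.INTER_CUBIC))
def two(pts,z,d):
    A,B=[onz('wrist',*p,z,s)[:2]*1000 for p in pts]
    v=(B-A)/np.linalg.norm(B-A); n=np.array([v[1],-v[0]]); n=n if n[0]<0 else -n
    print('len',np.linalg.norm(B-A),'yaw',np.degrees(np.arctan2(-n[1],-n[0])),'c',(A+B)/2+d*n)
two([(239,134),(323.5,134)],.008,65)
two([(246,141.5),(319.5,141.5)],.012,60)
E
```

```text
len 68.79058993187861 yaw 4.473698522700574 c [ 496.88673058 -287.81434049]
len 59.33684140517811 yaw 4.474229466655967 c [ 496.34925883 -289.04310157]
```

View pics/w12z.png

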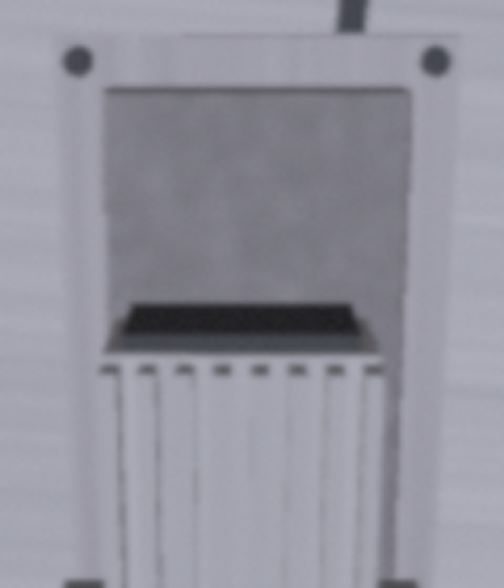

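>>> servo_tool(rows=[0.1, 0.0003, -0.004, -0.01, 0, 0, 0, 0.1, 0, 0, -0.025, 0, 0, 0, 0.1, 0, 0, -0.025, 0, 0, 0, 0.1, 0, 0, -0.02, 0, 0, 0, 0.1, 0, 0, -0.01, 0, 0, 0, 0.1, 0, 0, 0, 0, 0, 0, 0.1, 0, 0, 0, 0, 0, 0, 0.1, 0, 0, 0, 0, 0, 0])

```text
time_s: 18.35
position: [0.4979, -0.2898, 0.0316]
tool_rot: [[-0.997, 0.002, 0.078], [-0.078, -0.001, -0.997], [-0.001, -1.0, 0.001]]
ft_force: [-0.6, 0.5, -1.2]
grip_width: 0.0288
```

```bash
python3 - <<'E'
from m2 import *
s=env.observe(); print(s['time_s'],s['position'],s['tool_rot'])
snap('wrist','w13.png');snap('side','s13.png')
pickle.dump(s,open('w13.pkl','wb'))
im=cv2.imread('pics/w13.png')
cv2.imwrite('pics/w13z.png',cv2.resize(im[150:350,180:380],None,fx=3,fy=3,interpolation=cv2.INTER_CUBIC))
E
```

```text
18.35 [ 0.49785991 -0.28975885  0.03156998] [[-0.9969349   0.00153622  0.07822052]
 [-0.07822262 -0.00136243 -0.99693499]
 [-0.00142494 -0.99999789  0.00147842]]
```

View pics/w13z.png

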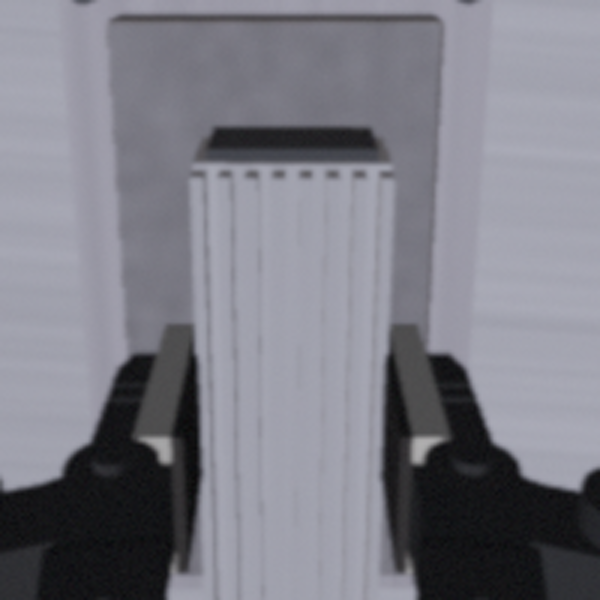

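```bash
python3 - <<'E'
from m2 import *
s=pickle.load(open('w13.pkl','rb'))
f=lambda x,y:(180+(x+.5)/3-.5,150+(y+.5)/3-.5)
def two(pts,z,d):
    A,B=[onz('wrist',*f(*p),z,s)[:2]*1000 for p in pts]
    v=(B-A)/np.linalg.norm(B-A); n=np.array([v[1],-v[0]]); n=n if n[0]<0 else -n
    print('len',np.linalg.norm(B-A),'yaw',np.degrees(np.arctan2(-n[1],-n[0])),'c',(A+B)/2+d*n)
two([(108,17),(443,17)],.012,60)
two([(119,200),(436,200)],.012,0)
two([(191,163),(396,163)],.0316+.0153,45)
two([(207,128),(378,128)],.0316-.0047,45)
print(env.observe()['position'])
E
```

```text
len 59.271944637727074 yaw 4.446178526579064 c [ 496.91411205 -287.33387002]
len 59.74054228327115 yaw 4.415452233642882 c [ 522.71874096 -285.53345892]
len 29.96100629155056 yaw 4.4219832651330755 c [ 495.36380319 -290.46956636]
len 28.548011683552694 yaw 4.428006912717324 c [ 495.65462888 -290.37959696]
[ 0.49778935 -0.28982955  0.03167319]
```

>>> servo_tool(rows=[0.1, 0.001, 0.003, -0.005, 0, 0, 0, 0.1, 0, 0, -0.004, 0, 0, 0, 0.1, 0, 0, 0, 0, 0, 0, 0.1, 0, 0, 0, 0, 0, 0])

```text
time_s: 18.78
position: [0.4982, -0.2863, 0.0212]
tool_rot: [[-0.997, -0.0, 0.078], [-0.078, 0.0, -0.997], [0.0, -1.0, -0.0]]
ft_force: [-0.2, -0.1, -0.3]
grip_width: 0.0288
```

```bash
python3 - <<'E'
from m2 import *
s=env.observe(); print(s['time_s'],s['position'],s['tool_rot'],s['ft_force'])
snap('wrist','w14.png')
pickle.dump(s,open('w14.pkl','wb'))
im=cv2.imread('pics/w14.png')
cv2.imwrite('pics/w14z.png',cv2.resize(im[150:350,180:380],None,fx=3,fy=3,interpolation=cv2.INTER_CUBIC))
E
```

```text
18.7833 [ 0.49815599 -0.28634642  0.02121752] [[-9.96955369e-01 -4.01404182e-04  7.79732724e-02]
 [-7.79734173e-02  3.58887175e-04 -9.96955374e-01]
 [ 3.72198449e-04 -9.99999855e-01 -3.89093352e-04]] [-0.17821942 -0.08067026 -0.25018419]
```

View pics/w14z.png

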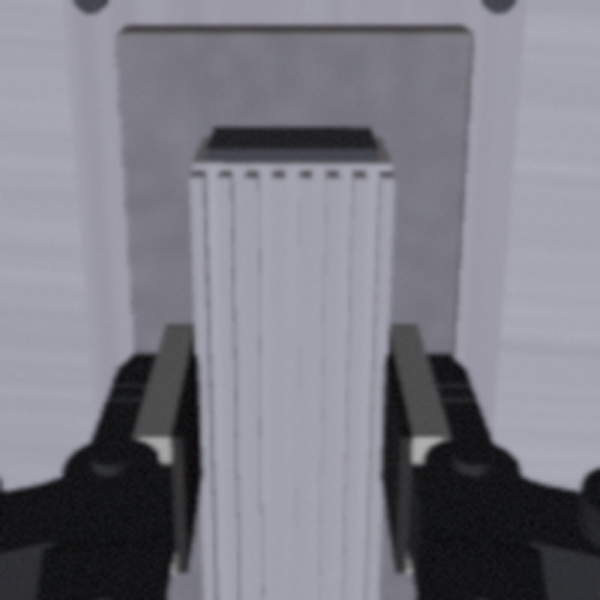

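```bash
python3 - <<'E'
from m2 import *
s=pickle.load(open('w14.pkl','rb'))
f=lambda x,y:(180+(x+.5)/3-.5,150+(y+.5)/3-.5)
def two(pts,z):
    A,B=[onz('wrist',*f(*p),z,s)[:2]*1000 for p in pts]
    v=(A+B)/2-s['position'][:2]*1000; R=s['tool_rot']; print(np.linalg.norm(A-B), v@R[:2,0], v@R[:2,2])
two([(118,28),(474,28)],.012)
two([(191,163),(396,163)],.0212+.0153)
two([(208,128),(379,128)],.0212-.0047)
E
```

```text
59.16486487364317 -58.71517472907957 1.0726296276020293
29.953970938503833 -42.49102000850607 0.5878725633953888
28.542228472294934 -42.75086705753694 0.6464819665266277
```

>>> servo_tool(rows=[0.1, 0.0006, -0.0003, -0.002, 0, 0, 0, 0.1, 0, 0, -0.0015, 0, 0, 0, 0.1, 0, 0, -0.001, 0, 0, 0, 0.1, 0, 0, -0.0005, 0, 0, 0, 0.1, 0, 0, 0, 0, 0, 0])

```text
time_s: 19.25
position: [0.4988, -0.2869, 0.0168]
tool_rot: [[-0.997, 0.0, 0.078], [-0.078, -0.0, -0.997], [-0.0, -1.0, 0.0]]
ft_force: [-0.8, 1.0, 2.8]
grip_width: 0.0289
```

>>> servo_tool(rows=[0.45, 0, 0, 0, 0, 0, 0, 0.6, 0, 0, 0, 0, 0, 0, 0.6, 0, 0, 0, 0, 0, 0, 0.6, 0, 0, 0.015, 0, 0, 0, 0.6, 0, 0, 0.025, 0, 0, 0, 0.8, 0, 0, 0.035, 0, 0, 0, 1, 0, 0, 0.035, 0, 0, 0, 1, 0, 0, 0.035, 0, 0, 0, 1, 0, 0, 0, 0, 0, 0, 1, 0, 0, 0, 0, 0, 0])

```text
time_s: 20.08
position: [0.4994, -0.2872, 0.1632]
tool_rot: [[-0.997, 0.003, 0.078], [-0.078, -0.003, -0.997], [-0.003, -1.0, 0.003]]
ft_force: [-1.0, -0.2, -1.9]
grip_width: 0.0852
```

```bash
python3 - <<'E'
from m2 import *
s=env.observe(); print(s['time_s'],s['position'])
snap('wrist','w15.png');
pickle.dump(s,open('w15.pkl','wb'))
im=cv2.imread('pics/w15.png')
cv2.imwrite('pics/w15z.png',cv2.resize(im[100:300,190:370],None,fx=3,fy=3,interpolation=cv2.INTER_CUBIC))
E
```

```text
20.0833 [ 0.49938004 -0.28722848  0.16318282]
```

View pics/w15z.png

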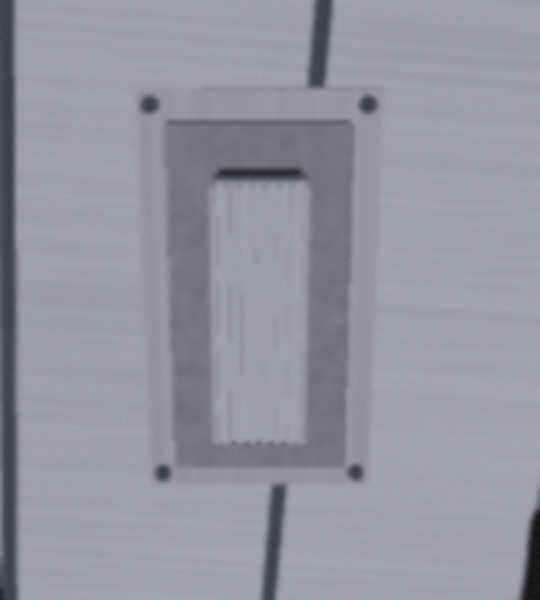

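```bash
python3 - <<'E'
from m2 import *
s=pickle.load(open('w15.pkl','rb'))
f=lambda *P:[w(x,y,190,100,3) for x,y in P]
quad('plate','wrist',f((175,467),(165,120),(354,120),(348,467)),.012,s)
quad('screws','wrist',f((162,473),(149,104),(368,104),(356,473)),.008,s)
quad('mod','wrist',f((211,444),(210,180),(311,180),(306,444)),.032,s)
for a,b in [((217,169),(304,169))]:
    A,B=[onz('wrist',*p,.012,s)*1000 for p in f(a,b)];print('far bottom edge',A,B)
A,B=[onz('wrist',*p,.012,s)*1000 for p in f((165,120),(354,120))];print('plate far',A,B)
E
```

```text
plate c [ 497.1 -288. ] edges [120.1  59.6 120.3  61.5] yaw 4.8
screws c [ 497.3 -287.4] edges [129.1  69.6 129.2  70.1] yaw 4.5
mod c [ 498.  -287.5] edges [86.2 30.3 86.2 31.2] yaw 4.0
far bottom edge [ 540.72588844 -270.65407698   12.        ] [ 542.87271712 -298.43376902   12.        ]
plate far [ 554.71841274 -253.36816748   12.        ] [ 559.31985962 -312.74743117   12.        ]
```

The module is within about 1 mm of the plate's centre and lies lengthwise. Back to the rect cooler on the mat.

>>> servo_tool(rows=[1, 0.003, 0.02, 0.005, 0, 0, 5, 1, 0.006, 0.038, 0.005, 0, 0, 5, 1, 0.006, 0.038, 0.005, 0, 0, 5, 1, 0.006, 0.038, 0, 0, 0, 5, 1, 0.006, 0.038, 0, 0, 0, 5, 1, 0.006, 0.038, 0, 0, 0, 5, 1, 0.006, 0.038, 0, 0, 0, 5, 1, 0.006, 0.038, 0, 0, 0, 5, 1, 0.006, 0.038, 0, 0, 0, 5, 1, 0.006, 0.038, 0, 0, 0, 5])

```text
time_s: 20.97
position: [0.5552, 0.0772, 0.1747]
tool_rot: [[-0.578, -0.003, 0.816], [-0.816, 0.0, -0.578], [0.002, -1.0, -0.003]]
ft_force: [-0.2, -0.1, -0.2]
grip_width: 0.0858
```

>>> servo_tool(rows=[1, 0.006, 0.038, 0, 0, 0, 5, 1, 0.006, 0.038, 0, 0, 0, 5, 1, 0.006, 0.038, 0, 0, 0, 5, 1, 0.006, 0.038, 0, 0, 0, 5, 1, 0.006, 0.038, 0, 0, 0, 2.7, 1, 0.005, 0.036, 0, 0, 0, 0, 1, 0.003, 0.02, 0, 0, 0, 0, 1, 0, 0.01, 0, 0, 0, 0, 1, 0, 0, 0, 0, 0, 0, 1, 0, 0, 0, 0, 0, 0])

```text
time_s: 21.8
position: [0.5936, 0.3304, 0.1753]
tool_rot: [[-0.222, -0.002, 0.975], [-0.975, -0.001, -0.222], [0.002, -1.0, -0.002]]
ft_force: [-0.0, -0.0, -1.0]
grip_width: 0.0855
```

```bash
python3 - <<'E'
from m2 import *
s=env.observe(); print(s['time_s'],s['position'],s['tool_rot'])
snap('wrist','w16.png');
pickle.dump(s,open('w16.pkl','wb'))
im=cv2.imread('pics/w16.png')
cv2.imwrite('pics/w16z.png',cv2.resize(im[100:300,130:370],None,fx=3,fy=3,interpolation=cv2.INTER_CUBIC))
E
```

```text
21.8 [0.59355105 0.33040117 0.17525868] [[-0.22214086 -0.00190936  0.97501271]
 [-0.97501342 -0.00110765 -0.22214319]
 [ 0.00150412 -0.99999756 -0.0016156 ]]
```

View pics/w16z.png

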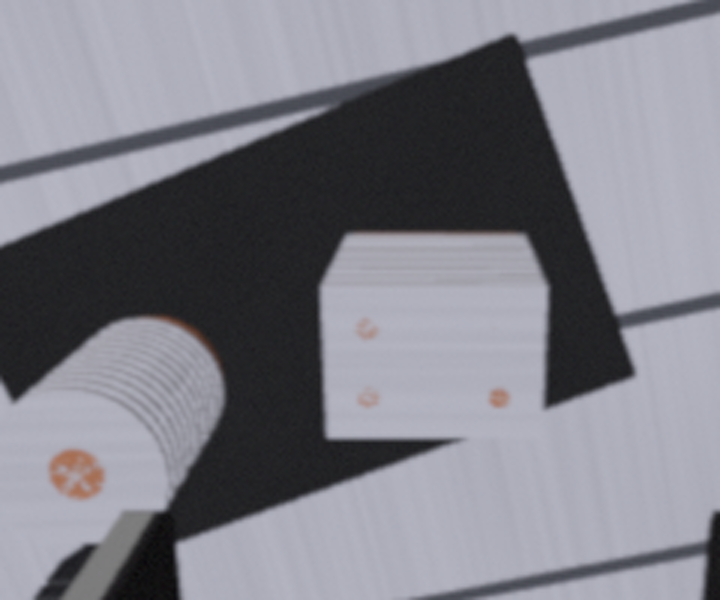

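```bash
python3 - <<'E'
from m2 import *
s=pickle.load(open('w16.pkl','rb'))
f=lambda *P:[w(x,y,130,100,3) for x,y in P]
quad('rect','wrist',f((320,285),(550,285),(544,438),(326,438)),.084,s)
print('round',onz('wrist',*f((77,474))[0],.084,s)*1000)
E
```

```text
rect c [591.4 327.1] edges [61.  44.3 61.1 44.3] yaw -12.8
round [484.62926041 317.24673248  84.        ]
```

>>> servo_tool(rows=[1, -0.002, -0.002, -0.02, 0, 0, 0, 1, 0, 0, -0.03, 0, 0, 0, 1, 0, 0, -0.03, 0, 0, 0, 1, 0, 0, -0.03, 0, 0, 0, 1, 0, 0, -0.02, 0, 0, 0, 1, 0, 0, -0.01, 0, 0, 0, 1, 0, 0, 0, 0, 0, 0, 1, 0, 0, 0, 0, 0, 0])

```text
time_s: 22.52
position: [0.5925, 0.3284, 0.0374]
tool_rot: [[-0.223, 0.001, 0.975], [-0.975, 0.0, -0.223], [-0.0, -1.0, 0.001]]
ft_force: [-0.1, 0.1, -0.0]
grip_width: 0.0854
```

>>> servo_tool(rows=[0.3, 0, 0, 0, 0, 0, 0, 0.3, 0, 0, 0, 0, 0, 0, 0.3, 0, 0, 0, 0, 0, 0, 0.3, 0, 0, 0, 0, 0, 0, 0.3, 0, 0, 0, 0, 0, 0, 0.3, 0, 0, 0, 0, 0, 0], force=45)

```text
time_s: 23.02
position: [0.5926, 0.3294, 0.0383]
tool_rot: [[-0.222, 0.003, 0.975], [-0.975, 0.001, -0.222], [-0.001, -1.0, 0.003]]
ft_force: [0.2, -1.1, 5.8]
grip_width: 0.0597
```

>>> servo_tool(rows=[0.3, 0, 0, 0.01, 0, 0, 0, 0.3, 0, 0, 0.02, 0, 0, 0, 0.3, 0, 0, 0.03, 0, 0, 0, 0.3, 0, 0, 0.03, 0, 0, 0, 0.3, 0, 0, 0.02, 0, 0, 0, 0.3, 0, 0, 0, 0, 0, 0])

```text
time_s: 23.52
position: [0.5934, 0.3299, 0.1523]
tool_rot: [[-0.222, 0.009, 0.975], [-0.975, 0.003, -0.222], [-0.005, -1.0, 0.008]]
ft_force: [0.8, -0.0, -1.4]
grip_width: 0.0598
```

>>> servo_tool(rows=[0.3, -0.004, -0.015, 0, 0, 0, 1, 0.3, -0.008, -0.034, 0, 0, 0, 1, 0.3, -0.008, -0.036, 0, 0, 0, 0, 0.3, -0.008, -0.036, 0, 0, 0, 0, 0.3, -0.008, -0.036, 0, 0, 0, 0, 0.3, -0.008, -0.036, 0, 0, 0, 0, 0.3, -0.008, -0.036, 0, 0, 0, 0, 0.3, -0.007, -0.034, 0, 0, 0, 0, 0.3, -0.005, -0.022, 0, 0, 0, 0, 0.3, -0.002, -0.009, 0, 0, 0, 0])

```text
time_s: 24.35
position: [0.5247, 0.0326, 0.1459]
tool_rot: [[-0.191, -0.002, 0.982], [-0.982, -0.0, -0.191], [0.001, -1.0, -0.002]]
ft_force: [0.4, 0.6, -3.2]
grip_width: 0.0597
```

>>> servo_tool(rows=[0.3, 0, 0, -0.03, 0, 0, 0, 0.3, 0, 0, -0.03, 0, 0, 0, 0.3, 0, 0, 0, 0, 0, 0, 0.3, 0, 0, 0, 0, 0, 0, 0.3, 0, 0, 0, 0, 0, 0])

```text
time_s: 24.77
position: [0.5265, 0.0356, 0.0876]
tool_rot: [[-0.187, 0.001, 0.982], [-0.982, -0.0, -0.187], [-0.0, -1.0, 0.001]]
ft_force: [0.7, -0.5, -1.2]
grip_width: 0.0595
```

```bash
python3 - <<'E'
from m2 import *
s=env.observe(); print(s['time_s'],s['position'],s['tool_rot'])
snap('wrist','w17.png');
pickle.dump(s,open('w17.pkl','wb'))
im=cv2.imread('pics/w17.png')
cv2.imwrite('pics/w17z.png',cv2.resize(im[120:320,150:410],None,fx=3,fy=3,interpolation=cv2.INTER_CUBIC))
E
```

```text
24.7667 [0.52652112 0.03560691 0.08756918] [[-1.87278809e-01  1.35440404e-03  9.82305865e-01]
 [-9.82306788e-01 -1.11399550e-04 -1.87278832e-01]
 [-1.44222775e-04 -9.99999077e-01  1.35130306e-03]]
```

View pics/w17z.png

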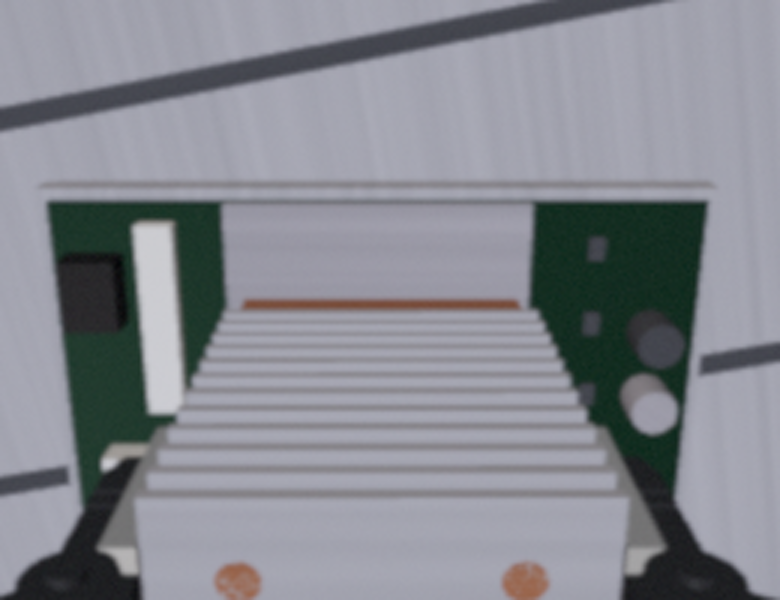

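```bash
cat > ed.py <<'E'
from m2 import *
def edge(s,f,pts,z,lab):
    A,B=[onz('wrist',*p,z,s)[:2]*1000 for p in f(*pts)]
    R=s['tool_rot']; v=(A+B)/2-s['position'][:2]*1000
    print(lab,'len',round(np.linalg.norm(A-B),1),'tool x',round(v@R[:2,0],1),'tool z',round(v@R[:2,2],1),'mid',(A+B)/2)
E
python3 - <<'E'
from ed import *
s=pickle.load(open('w17.pkl','rb'))
f=lambda *P:[w(x,y,150,120,3) for x,y in P]
edge(s,f,((222,203),(535,203)),.013,'base +y edge')
edge(s,f,((227,300),(529,300)),.013,'base lower')
b=s['position'][2]-.034
edge(s,f,((243,305),(521,305)),b,'bottom edge')
edge(s,f,((226,312),(538,312)),b+.004,'lowest fin')
edge(s,f,((137,497),(628,497)),b+.080,'top')
E
```

```text
base +y edge len 76.6 tool x -28.4 tool z -0.1 mid [531.76089005  63.52078207]
base lower len 76.4 tool x -3.3 tool z -0.2 mid [526.89850523  38.87335614]
bottom edge len 57.4 tool x -16.3 tool z 0.7 mid [530.23040245  51.53170843]
lowest fin len 63.1 tool x -16.3 tool z 0.7 mid [530.20680482  51.45333381]
top len 59.7 tool x -20.0 tool z 0.5 mid [530.77079672  55.12999086]
```

The cooler sits 0.4 mm and 0.7 mm off the base centre. I'll correct that and lower it.

>>> servo_tool(rows=[0.3, -0.0007, 0.0003, -0.012, 0, 0, 0, 0.3, 0, 0, -0.012, 0, 0, 0, 0.3, 0, 0, -0.008, 0, 0, 0, 0.3, 0, 0, -0.004, 0, 0, 0, 0.3, 0, 0, 0, 0, 0, 0, 0.3, 0, 0, 0, 0, 0, 0])

```text
time_s: 25.32
position: [0.5255, 0.0355, 0.051]
tool_rot: [[-0.188, 0.001, 0.982], [-0.982, -0.0, -0.188], [-0.0, -1.0, 0.001]]
ft_force: [0.9, 0.2, -1.7]
grip_width: 0.0594
```

```bash
python3 - <<'E'
from m2 import *
s=env.observe(); print(s['time_s'],s['position'],s['tool_rot'],s['ft_force'])
snap('wrist','w18.png');
pickle.dump(s,open('w18.pkl','wb'))
im=cv2.imread('pics/w18.png')
cv2.imwrite('pics/w18z.png',cv2.resize(im[150:350,150:410],None,fx=3,fy=3,interpolation=cv2.INTER_CUBIC))
E
```

```text
25.3167 [0.52552142 0.03553784 0.05104072] [[-1.87755349e-01  8.48114544e-04  9.82215460e-01]
 [-9.82215826e-01 -1.35788861e-04 -1.87755302e-01]
 [-2.58640840e-05 -9.99999631e-01  8.58526612e-04]] [ 0.85074865  0.24876226 -1.73099925]
```

View pics/w18z.png

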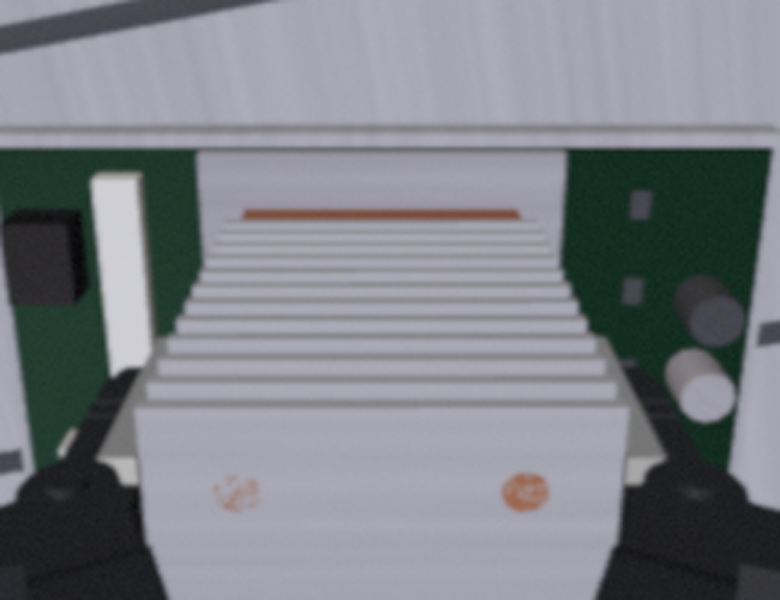

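>>> servo_tool(rows=[0.3, 0, 0, -0.0015, 0, 0, 0, 0.3, 0, 0, -0.001, 0, 0, 0, 0.3, 0, 0, -0.001, 0, 0, 0, 0.3, 0, 0, -0.0005, 0, 0, 0, 0.3, 0, 0, 0, 0, 0, 0])

```text
time_s: 25.78
position: [0.5253, 0.0355, 0.0473]
tool_rot: [[-0.188, 0.001, 0.982], [-0.982, -0.0, -0.188], [0.0, -1.0, 0.001]]
ft_force: [-4.5, 0.3, 7.1]
grip_width: 0.0593
```

Landed, with 7 N of contact at the expected height. I'll release and rise.

>>> servo_tool(rows=[0.75, 0, 0, 0, 0, 0, 0, 1, 0, 0, 0, 0, 0, 0, 1, 0, 0, 0, 0, 0, 0, 1, 0, 0, 0, 0, 0, 0, 1, 0, 0, 0.02, 0, 0, 0, 1, 0, 0, 0.03, 0, 0, 0, 1, 0, 0, 0.03, 0, 0, 0, 1, 0, 0, 0.03, 0, 0, 0, 1, 0, 0, 0.02, 0, 0, 0, 1, 0, 0, 0, 0, 0, 0])

```text
time_s: 26.62
position: [0.5268, 0.0353, 0.1806]
tool_rot: [[-0.188, 0.008, 0.982], [-0.982, -0.001, -0.188], [-0.0, -1.0, 0.008]]
ft_force: [-1.3, -0.1, 0.8]
grip_width: 0.0854
```

```bash
python3 - <<'E'
from m2 import *
s=env.observe(); print(s['time_s'],s['position'],s['tool_rot'],s['ft_force'])
snap('wrist','w19.png');
pickle.dump(s,open('w19.pkl','wb'))
im=cv2.imread('pics/w19.png')
cv2.imwrite('pics/w19z.png',cv2.resize(im[150:350,180:380],None,fx=3,fy=3,interpolation=cv2.INTER_CUBIC))
E
```

```text
26.6167 [0.52680595 0.03531386 0.18064972] [[-1.87859102e-01  7.85465058e-03  9.82164580e-01]
 [-9.82195951e-01 -1.22833099e-03 -1.87855278e-01]
 [-2.69114380e-04 -9.99968397e-01  7.94555915e-03]] [-1.27936954 -0.12264547  0.81388031]
```

View pics/w19z.png

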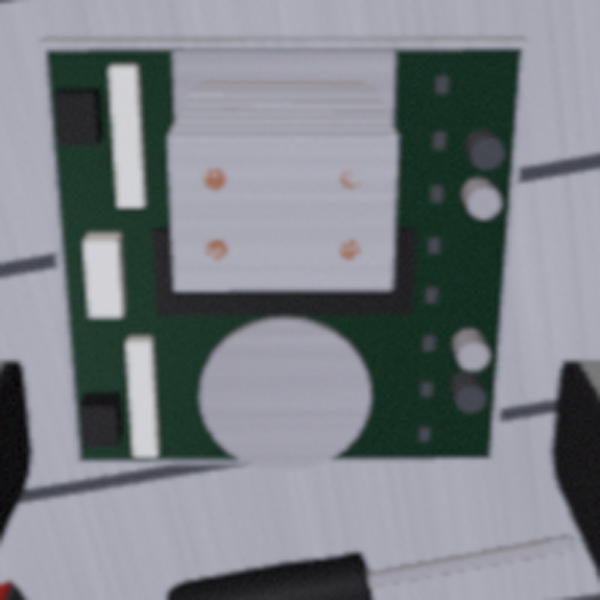

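```bash
python3 - <<'E'
from m2 import *
s=pickle.load(open('w19.pkl','rb'))
f=lambda *P:[w(x,y,180,150,3) for x,y in P]
quad('rect','wrist',f((168,133),(399,133),(393,291),(173,291)),.093,s)
quad('baseTop edge','wrist',f((171,51),(398,51)),.013,s)
quad('board','wrist',f((48,51),(521,51),(489,458),(82,458)),.010,s)
quad('roundb','wrist',f((198,393),(372,393)),.013,s)
quad('roundb','wrist',f((284,317),(284,466)),.013,s)
E
```

```text
rect c [525.4  33.1] edges [60.3 45.  60.8 44.9] yaw -11.0
baseTop edge c [531.7  63.3] edges [77.6 77.6] yaw -10.9
board c [516.4 -17.4] edges [163.2 163.7 163.1 162.9] yaw -11.1
roundb c [506.7 -66.8] edges [67.3 67.3] yaw -11.1
roundb c [506.2 -67. ] edges [65.3 65.3] yaw -101.0
```

The rect cooler is within 1 mm and 0.2° of its base. Now for the round one.

>>> servo_tool(rows=[1, -0.003, 0.02, 0, 0, 0, 0, 1, -0.005, 0.036, 0, 0, 0, 0, 1, -0.006, 0.038, 0, 0, 0, 0, 1, -0.006, 0.038, 0, 0, 0, 0, 1, -0.006, 0.038, 0, 0, 0, 0, 1, -0.005, 0.038, 0, 0, 0, 0, 1, -0.005, 0.036, 0, 0, 0, 0, 1, -0.004, 0.025, 0, 0, 0, 0, 1, -0.001, 0.012, 0, 0, 0, 0, 1, 0, 0, 0, 0, 0, 0])

```text
time_s: 27.5
position: [0.4832, 0.3183, 0.175]
tool_rot: [[-0.185, -0.002, 0.983], [-0.983, -0.001, -0.185], [0.001, -1.0, -0.002]]
ft_force: [-0.5, -0.4, 0.1]
grip_width: 0.0853
```

>>> servo_tool(rows=[1, 0, 0, 0, 0, 0, 0])

```text
time_s: 27.58
position: [0.484, 0.316, 0.1754]
tool_rot: [[-0.187, -0.002, 0.982], [-0.982, -0.001, -0.187], [0.001, -1.0, -0.001]]
ft_force: [-0.4, -1.0, 0.4]
grip_width: 0.0858
```

```bash
python3 - <<'E'
from m2 import *
s=env.observe(); print(s['time_s'],s['position'])
im=snap('wrist','w20.png');
pickle.dump(s,open('w20.pkl','wb'))
r,g,b=[im[...,i].astype(int) for i in range(3)]
m=((r>b+25)).astype(np.uint8); m[300:]=0
n,_,st,c=cv2.connectedComponentsWithStats(cv2.dilate(m,np.ones((3,3))))
for i in range(1,n):
    if st[i,4]>15: print(st[i],c[i],onz('wrist',*c[i],.084,s)*1000)
cv2.imwrite('pics/w20z.png',cv2.resize(im[130:330,180:380,::-1],None,fx=3,fy=3,interpolation=cv2.INTER_CUBIC))
E
```

```text
27.5833 [0.4839865  0.3160262  0.17543093]
[268 205  19  21 276] [276.95289855 214.78985507] [484.77251295 317.37047149  84.        ]
```

View pics/w20z.png

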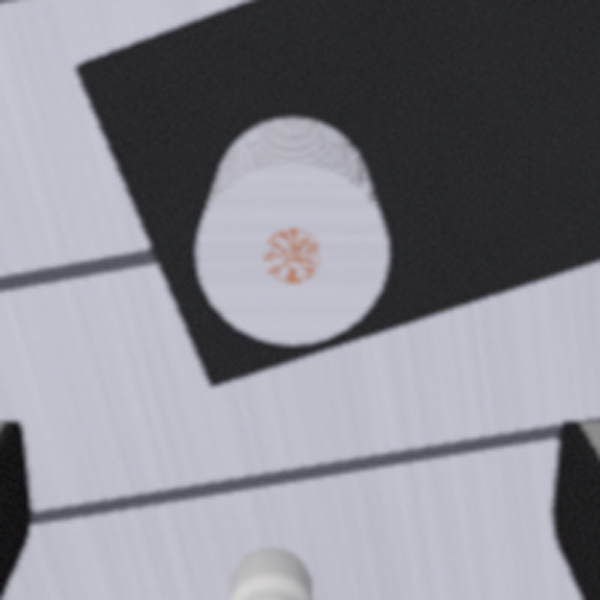

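>>> servo_tool(rows=[1, 0.0005, 0.001, -0.02, 0, 0, 0, 1, 0, 0, -0.03, 0, 0, 0, 1, 0, 0, -0.03, 0, 0, 0, 1, 0, 0, -0.03, 0, 0, 0, 1, 0, 0, -0.02, 0, 0, 0, 1, 0, 0, -0.01, 0, 0, 0, 1, 0, 0, 0, 0, 0, 0, 1, 0, 0, 0, 0, 0, 0])

```text
time_s: 28.3
position: [0.4853, 0.3168, 0.037]
tool_rot: [[-0.189, 0.0, 0.982], [-0.982, 0.0, -0.189], [-0.0, -1.0, 0.0]]
ft_force: [-0.1, -0.1, 0.4]
grip_width: 0.0854
```

>>> servo_tool(rows=[0.3, 0, 0, 0, 0, 0, 0, 0.3, 0, 0, 0, 0, 0, 0, 0.3, 0, 0, 0, 0, 0, 0, 0.3, 0, 0, 0, 0, 0, 0, 0.3, 0, 0, 0, 0, 0, 0, 0.3, 0, 0, 0, 0, 0, 0, 0.3, 0, 0, 0, 0, 0, 0], force=45)

```text
time_s: 28.88
position: [0.4852, 0.3177, 0.0378]
tool_rot: [[-0.188, 0.002, 0.982], [-0.982, 0.001, -0.188], [-0.001, -1.0, 0.002]]
ft_force: [-1.3, -0.7, 6.8]
grip_width: 0.0513
```

>>> servo_tool(rows=[0.3, 0, 0, 0.01, 0, 0, 0, 0.3, 0, 0, 0.02, 0, 0, 0, 0.3, 0, 0, 0.03, 0, 0, 0, 0.3, 0, 0, 0.04, 0, 0, 0, 0.3, 0, 0, 0.04, 0, 0, 0, 0.3, 0, 0, 0.03, 0, 0, 0, 0.3, 0, 0, 0, 0, 0, 0])

```text
time_s: 29.47
position: [0.4864, 0.3184, 0.2139]
tool_rot: [[-0.188, 0.011, 0.982], [-0.982, 0.005, -0.188], [-0.007, -1.0, 0.01]]
ft_force: [1.2, 0.0, -1.6]
grip_width: 0.0515
```

>>> servo_tool(rows=[0.3, 0.001, -0.02, 0, 0, 0, 0, 0.3, 0.002, -0.036, 0, 0, 0, 0, 0.3, 0.002, -0.04, 0, 0, 0, 0, 0.3, 0.002, -0.04, 0, 0, 0, 0, 0.3, 0.002, -0.04, 0, 0, 0, 0, 0.3, 0.002, -0.04, 0, 0, 0, 0, 0.3, 0.002, -0.04, 0, 0, 0, 0, 0.3, 0.002, -0.04, 0, 0, 0, 0, 0.3, 0.002, -0.036, 0, 0, 0, 0, 0.3, 0.002, -0.03, 0, 0, 0, 0])

```text
time_s: 30.3
position: [0.503, -0.0468, 0.2063]
tool_rot: [[-0.189, -0.001, 0.982], [-0.982, -0.0, -0.189], [0.0, -1.0, -0.001]]
ft_force: [1.1, 0.2, -2.8]
grip_width: 0.0509
```

>>> servo_tool(rows=[0.3, 0.002, -0.018, 0, 0, 0, 0, 0.3, 0.0005, -0.0055, 0, 0, 0, 0, 0.3, 0, 0, -0.03, 0, 0, 0, 0.3, 0, 0, -0.04, 0, 0, 0, 0.3, 0, 0, -0.04, 0, 0, 0, 0.3, 0, 0, -0.01, 0, 0, 0, 0.3, 0, 0, 0, 0, 0, 0, 0.3, 0, 0, 0, 0, 0, 0])

```text
time_s: 30.97
position: [0.5061, -0.0674, 0.0866]
tool_rot: [[-0.187, -0.001, 0.982], [-0.982, 0.0, -0.187], [-0.0, -1.0, -0.001]]
ft_force: [0.2, 0.4, -1.6]
grip_width: 0.0513
```

```bash
python3 - <<'E'
from m2 import *
s=env.observe(); print(s['time_s'],s['position'],s['tool_rot'],s['ft_force'])
snap('wrist','w21.png');
pickle.dump(s,open('w21.pkl','wb'))
im=cv2.imread('pics/w21.png')
cv2.imwrite('pics/w21z.png',cv2.resize(im[120:320,150:410],None,fx=3,fy=3,interpolation=cv2.INTER_CUBIC))
E
```

```text
30.9667 [ 0.50614578 -0.06739133  0.08659369] [[-1.87246708e-01 -6.53740756e-04  9.82312701e-01]
 [-9.82312886e-01  3.81629047e-04 -1.87246489e-01]
 [-2.52468399e-04 -9.99999713e-01 -7.13636751e-04]] [ 0.17836135  0.44218571 -1.57278906]
```

View pics/w21z.png

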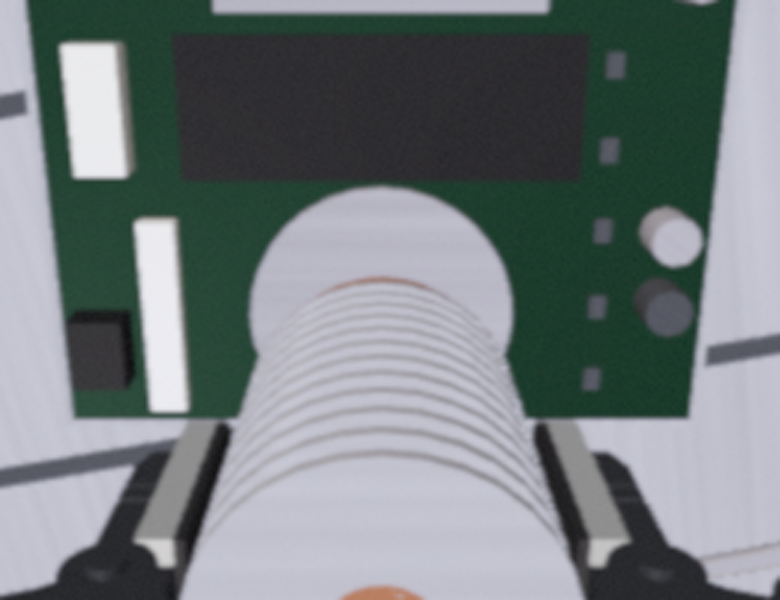

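```bash
python3 - <<'E'
from ed import *
s=pickle.load(open('w21.pkl','rb'))
f=lambda *P:[w(x,y,150,120,3) for x,y in P]
edge(s,f,((381,185),(381,185)),.013,'base +y pt (-33)')
edge(s,f,((249,310),(514,310)),.013,'base LR')
edge(s,f,((249,308),(514,308)),.013,'base LR')
edge(s,f,((173,35),(588,35)),.011,'strip top')
edge(s,f,((182,180),(582,180)),.011,'strip bot')
b=s['position'][2]-.034
edge(s,f,((382,452),(382,452)),b+.08,'cooler top +y (-26)')
edge(s,f,((381,277),(381,277)),b,'cooler bot +y (-26?)')
edge(s,f,((180,590),(584,590)),b+.08,'top LR')
E
```

```text
base +y pt (-33) len 0.0 tool x -33.1 tool z 0.4 mid [512.70149497 -34.95304745]
base LR len 67.0 tool x -0.9 tool z 0.5 mid [506.79088575 -66.54845632]
base LR len 67.0 tool x -1.5 tool z 0.5 mid [506.89163676 -66.02084475]
strip top len 96.4 tool x -68.1 tool z 0.3 mid [519.15299167  -0.57077287]
strip bot len 97.5 tool x -33.9 tool z 0.6 mid [513.0919192  -34.19910162]
cooler top +y (-26) len 0.0 tool x -26.1 tool z 0.5 mid [511.55757234 -41.85625458]
cooler bot +y (-26?) len 0.0 tool x -22.4 tool z 0.4 mid [510.71301345 -45.45000863]
top LR len 51.0 tool x -6.6 tool z 0.5 mid [507.90288577 -61.00970707]
```

The cooler is aligned with its base to about 0.3 mm. Lowering.

>>> servo_tool(rows=[0.3, 0, 0, -0.012, 0, 0, 0, 0.3, 0, 0, -0.012, 0, 0, 0, 0.3, 0, 0, -0.008, 0, 0, 0, 0.3, 0, 0, -0.003, 0, 0, 0, 0.3, 0, 0, 0, 0, 0, 0, 0.3, 0, 0, 0, 0, 0, 0])

```text
time_s: 31.52
position: [0.5066, -0.0681, 0.0522]
tool_rot: [[-0.188, 0.001, 0.982], [-0.982, -0.0, -0.188], [0.0, -1.0, 0.001]]
ft_force: [-0.0, -0.7, -2.5]
grip_width: 0.0509
```

>>> servo_tool(rows=[0.3, 0, 0, -0.0015, 0, 0, 0, 0.3, 0, 0, -0.001, 0, 0, 0, 0.3, 0, 0, -0.001, 0, 0, 0, 0.3, 0, 0, 0, 0, 0, 0])

```text
time_s: 31.85
position: [0.5061, -0.068, 0.0479]
tool_rot: [[-0.188, 0.0, 0.982], [-0.982, -0.0, -0.188], [0.0, -1.0, 0.0]]
ft_force: [-0.5, 0.2, -2.9]
grip_width: 0.0513
```

>>> servo_tool(rows=[0.3, 0, 0, -0.001, 0, 0, 0, 0.3, 0, 0, -0.0005, 0, 0, 0, 0.3, 0, 0, -0.0005, 0, 0, 0, 0.3, 0, 0, 0, 0, 0, 0])

```text
time_s: 32.18
position: [0.5062, -0.0681, 0.0468]
tool_rot: [[-0.188, 0.001, 0.982], [-0.982, -0.0, -0.188], [0.0, -1.0, 0.001]]
ft_force: [-2.5, 0.7, 8.0]
grip_width: 0.0511
```

>>> servo_tool(rows=[0.75, 0, 0, 0, 0, 0, 0, 1, 0, 0, 0, 0, 0, 0, 1, 0, 0, 0, 0, 0, 0, 1, 0, 0, 0, 0, 0, 0, 1, 0, 0, 0.02, 0, 0, 0, 1, 0, 0, 0.03, 0, 0, 0, 1, 0, 0, 0.03, 0, 0, 0, 1, 0, 0, 0.03, 0, 0, 0, 1, 0, 0, 0.03, 0, 0, 0, 1, 0, 0, 0, 0, 0, 0])

```text
time_s: 33.02
position: [0.5082, -0.0686, 0.1913]
tool_rot: [[-0.188, 0.009, 0.982], [-0.982, -0.004, -0.188], [0.002, -1.0, 0.01]]
ft_force: [-0.3, -0.1, 0.8]
grip_width: 0.0858
```

>>> servo_tool(rows=[1, 0, 0.02, 0.03, 0, 0, 0, 1, 0, 0.03, 0.03, 0, 0, 0, 1, 0, 0.02, 0.03, 0, 0, 0, 1, 0, 0, 0, 0, 0, 0, 1, 0, 0, 0, 0, 0, 0, 1, 0, 0, 0, 0, 0, 0])

```text
time_s: 33.52
position: [0.5058, 0.0013, 0.2743]
tool_rot: [[-0.188, -0.002, 0.982], [-0.982, 0.0, -0.188], [0.0, -1.0, -0.002]]
ft_force: [-0.2, -0.3, -1.0]
grip_width: 0.0854
```

```bash
python3 - <<'E'
from m2 import *
s=env.observe(); print(s['time_s'],s['position'],s['tool_rot'],s['ft_force'])
snap('wrist','w22.png');snap('side','s22.png')
pickle.dump(s,open('w22.pkl','wb'))
im=cv2.imread('pics/w22.png')
cv2.imwrite('pics/w22z.png',cv2.resize(im[100:300,190:390],None,fx=3,fy=3,interpolation=cv2.INTER_CUBIC))
E
```

```text
33.5167 [0.50582853 0.00132745 0.27427938] [[-1.87785000e-01 -1.65529640e-03  9.82208763e-01]
 [-9.82210155e-01  2.44458407e-04 -1.87784854e-01]
 [ 7.07304046e-05 -9.99998600e-01 -1.67175456e-03]] [-0.172571   -0.30357862 -0.99477838]
```

View pics/w22.png

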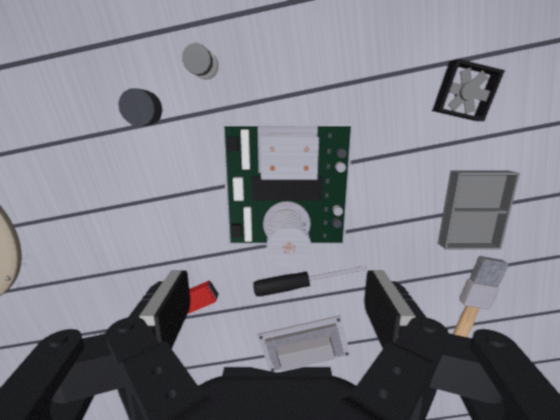

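View pics/w22z.png

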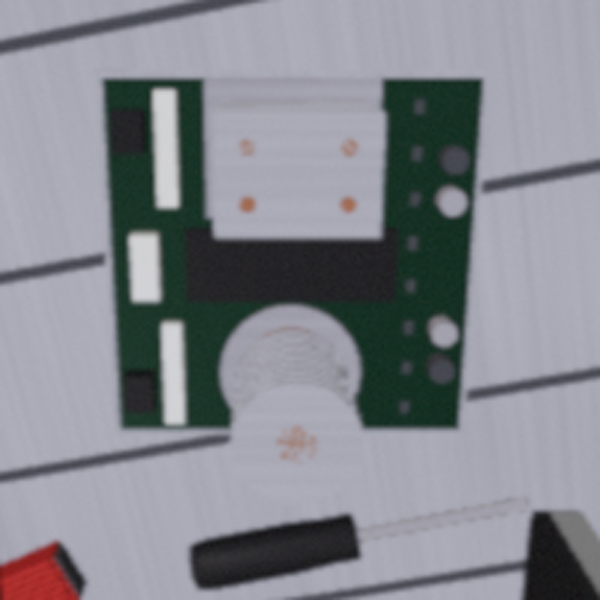

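View pics/s22.png

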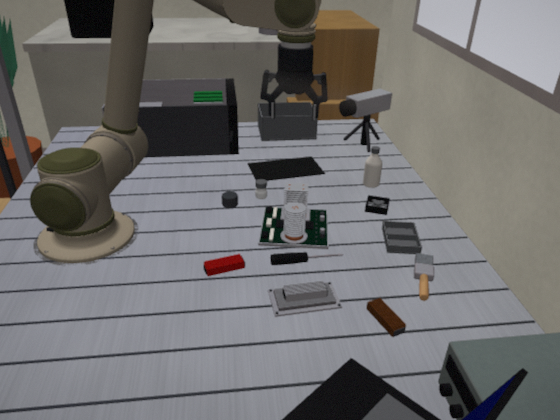

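```bash
python3 - <<'E'
from m2 import *
s=pickle.load(open('w22.pkl','rb'))
f=lambda *P:[w(x,y,190,100,3) for x,y in P]
quad('rect top','wrist',f((209,110),(387,110),(383,239),(213,239)),.093,s)
P=quad('rectbase top edge','wrist',f((203,80),(384,80)),.013,s); print('base c',P.mean(0)-30*np.array([.188,.982]))
quad('round top','wrist',f((230,443),(364,443)),.093,s); print(onz('wrist',*f((297,443))[0],.093,s)*1000)
quad('round base','wrist',f((219,371),(362,371)),.013,s)
P=onz('wrist',*f((290,304))[0],.013,s)[:2]*1000; print('base c from +y pt',P-33*np.array([.188,.982]))
P=onz('wrist',*f((297,384))[0],.093,s)[:2]*1000; print('cooler c from +y pt',P-26*np.array([.188,.982]))
E
```

```text
rect top c [525.4  33.2] edges [61.6 45.3 61.4 45.3] yaw -10.8
rectbase top edge c [531.7  62.3] edges [77.3 77.3] yaw -10.8
base c [526.01892798  32.82814221]
round top c [506.9 -68.3] edges [52.1 52.1] yaw -10.8
[506.86820666 -68.26846154  93.        ]
round base c [506.8 -67.5] edges [67.5 67.5] yaw -10.8
base c from +y pt [506.25693136 -67.551376  ]
cooler c from +y pt [506.29907836 -69.67601625]
```

All checks agree to about 1 mm, the jar and driver are where they were, and the gripper is clear. Handing in.

```bash
python3 -c "
from rig import env
print(env.close_job())"
```

```text
the job is handed in; nothing more can be done
None
```

The job is done in the order asked and handed in at about 34 s of the 147 s allowed. I stood both coolers on the mat, laid the module on the measuring plate, then put the oblong and round coolers back on their bases.

**Last wrist-camera checks**
- **Oblong cooler:** within about 1 mm of its base centre, and the measured angles match (both -10.8°).
- **Round cooler:** about 1 mm from its base centre. One of the two readings, taken from its far edge, put it about 2 mm off along y.
- **Module:** about 1 mm from the plate centre and lengthwise within about 0.8°. I measured this just after placing it. The last side picture still shows it flat on the plate.
- **Bystanders:** in the last pictures the jar stands and the screwdriver lies where they were; I compared them by eye only.
- **Gripper:** open and about 0.18 m above the coolers. The highest contact force I read while placing was about 8 N.

**Measurements that disagreed**
- The first plate reading in y was about 2 mm off the closer one, so I used the closer one.
- The board measured about 163 mm instead of 170 mm, and the module 84 to 88 mm instead of 90 mm. I relied on centre positions, so this should matter little. The module's lengthwise position on the plate could be off by up to about 1 mm because of it.

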